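# Hold a settled sample jar down in the touch vortex mixer

### The arm

A 6-joint arm with a two-finger parallel gripper is mounted at the origin on a cart in front of the work surface, level with it; the furniture and walls round the work are solid. World frame = base frame: x ahead of the robot, y to its left, z up, the work surface at z = 0. Lengths are in m, angles in rad, forces in N, time in s.
With the tool pointing down it reaches from about 0.325 to 0.75 m from the base axis. Payload 7.6 kg.
Tool frame: the origin (TCP) lies between the finger pads; the fingertips stand 22 mm ahead of it and the grasp point (between the pads) lies 3 mm ahead of it; z points along the fingers, y is the direction in which the jaws open and shut (so a half turn about z gives the same grasp; the last joint's range is limited). The gripper opens to 85 mm and grips with 20 to 120 N. Pads are 22 mm wide; open, the fingers measure 114 mm over their backs; the gripper's body (76 mm by 85 mm) begins 54 mm behind the grasp point. The pads swing forward as they close: fully open they stand 13 mm farther back than shut.
Start: joints at [-1.185, 0.052, 1.401, -0, 1.689, -0.07], TCP at [0.231, -0.471, 0.253] pointing down, gripper open.
Joint ranges: [-2.9, 2.9], [-0.91, 2.17], [0.12, 2.37], [-1.06, 4.2], [0.26, 2.73], [-2.93, 2.93]. Speed limits (rad/s): [2.57, 2.57, 3.01, 3.14, 3.14, 3.14].

### API

Orientations are given as a 3x3 rotation matrix whose columns are the frame's x, y, z axes.
In Python, from cell import * gives the robot as it stands. The module is installed in compiled form; this text tells all that it offers.
- The arm moves only by the tool arm_command, never from a script. Its argument "targets" is text: rows parted by semicolons, each of 6 numbers parted by spaces: the shift along the tool's x, y, z as a fraction of full scale, then the turn, a rotation vector about the tool's x, y, z as a fraction of full scale. In form: x y z ax ay az; .... A call has 1 to 5 rows; each row shifts and turns the commanded pose from where the row before left it, along the tool's axes as they then stand; what a row does not reach is not made up. Full scale, the value 1, is 3 cm for a shift and 30 degrees for a turn. A row lasts 1/12 s, in which the tool goes at most 41.7 mm and 7.16 degrees, less where a joint would pass 70% of its speed; a pose out of reach is approached as far as the arm can. A call with a number of a shift or a turn outside -1 to 1 is refused whole. A call with a gripper value outside its range is refused whole. "fingers" is the gripper's target within -1 to 1 (fully open at 1, half-way at 0, shut at -1), set as the call begins (left out, the last holds). The fingers move at their own pace and stop on an object; "newtons" is the grip in N (left out, the last holds). Time passes only in rows, so rows that do not move let the fingers close. It gives the time, the measured TCP pose, the force and the opening at its end, in the units of the state.
- state(): the state, without advancing time (a new reading comes with each control period).
- read_camera(name): name is "scene" or "top" or "wrist"; returns a dict with "pixels" (420x560x3 uint8, red, green, blue), "depth" (420x560 float32, m along the optical axis (not along the pixel's ray), 0 where there is no reading), "mtx" (3x3 intrinsics, pixels), "k1" (the pictures are not rectified: a ray, as slopes to the right and down, at radius r is drawn at 1 + k1 r^2 times it, then the intrinsics apply), "world_to_cam" (4x4, takes a point from world to camera coordinates). Camera axes: x right, y down, z forward; pixel columns grow to the right and rows downward; lengths in m; the calibration is good to about 2 mm. A picture is of the moment at which its call begins.
- finish_job(): hands the job in, once; it reports no verdict.
The state is a dict: "time_s": time; "qpos": joint angles; "joint_velocities": joint speeds; "tau": joint torques, N m; "tool_pos": TCP position; "ee_rot": TCP orientation; "force": force on the tool from outside, world axes, zero at the start; "torque": the same for the moment, N m; "finger_gap": finger opening in m.
Only numpy, scipy, OpenCV 4.12 (cv2) and the standard library are available. Lean on these libraries where they do the work, as an engineer would, in place of code of your own. Each camera call takes 0.05 s, during which the arm holds its last target.

### The job

The grit in the yellow-lidded sample jar has settled and has to be shaken up on the vortex mixer, which runs only while its sprung cup is pushed down. Lift the orange thin-tube adapter out of the mixer's cup and hang it over the free post of the accessory stand, right down on the base; then stand the yellow-lidded jar upright in the cup and press it straight down, without ramming it, until the cup reaches its lower stop. Finish like that, still holding the jar pressed down (do not let go), and leave the white-lidded jar and the blue adapter as they are.

Things in the scene. Friction and masses are not known exactly. Their poses are not given: they have to be found in the camera images.
- mixer_cup (a joint): Downward travel of the mixer's black rubber cup in m: 0 = up (as it stands by itself), 0.010 = pressed down on its stop. The spring pushes up with 6 N at the top and 14 N at the stop.
- cup_seat (a point): Centre of the flat inner floor (seat) of the mixer's black rubber cup, on which a jar stands; 90 mm above the worktop at rest, sinks with the cup; z up. The cup is open upwards, 14 mm deep, round, inside 39 mm wide at the seat and 46 mm at the rim, outside 53 mm at the rim. It stands over the middle of the mixer's housing.
- tube_adapter_centre (a point): Loose orange plastic ring adapter (40 g), at first standing on the seat in the mixer's cup, its flange just above the rim. Origin on its axis, half-way up, 20.5 mm above its lower end; z up. From below: plug 34 mm wide, 15 mm long; flange 54 mm wide, 4 mm thick; ribbed collar to grip, 33 mm wide, 22 mm high (-1.5 to +20.5 mm from the origin). An 18 mm hole runs right through.
- free_post_top (a point): Top centre of the empty steel post of the accessory stand: upright, 12 mm thick with a rounded tip, tip 62 mm above the worktop. The stand is a fixed aluminium plate 150 x 64 mm, top 12 mm above the worktop; the long side is along the point's x axis, and the empty post stands 40 mm from the middle towards -x. An adapter hung right down rests with its lower end on the plate.
- blue_adapter_centre (a point): Loose blue adapter, 54 mm wide, 32 mm high, hanging on the stand's other post, 80 mm from the empty one along the stand's +x. Leave it there. Origin on its axis, half-way up.
- yellow_jar_centre (a point): Loose closed sample jar (about 60 g) with a YELLOW lid, standing upright on the worktop: body 36 mm wide, 40 mm high, lid 38 mm wide, top 8 mm, 48 mm in all. Origin on its axis, half-way up, 24 mm above its bottom; z up.
- white_jar_centre (a point): Loose sample jar with a WHITE lid, same size as the yellow-lidded one; leave it alone. Origin on its axis, half-way up.
- mixer: Fixed vortex mixer: white round housing 120 mm wide, 64 mm high under the cup. Origin at the centre of its underside on the worktop, z up. A small grey control box on its -x side sticks out to 75 mm from the axis, 48 mm high.
- hardness_tester: Obstacle: tall cream hardness tester fixed left of the work, covering x from 0.46 m on, y from about 0.12 to 0.48 m, about 0.7 m high; beyond it the window wall. Draw the arm back before swinging it in from the left. A monitor stands behind the work, from x = 0.75 m on. Origin under the tester's middle.
There are look-alikes about, which are no part of the job. Of the things that look like the part that bears tube_adapter_centre, the smaller one is meant.

How it is judged:
On the way, in this order (a step that is already met when the one before it is completed fails the run):
1. the orange adapter hangs right down on the free post, let go (horizontal distance between tube_adapter_centre and free_post_top below 0.006 m and z of tube_adapter_centre in the frame of free_post_top below -0.0255 m and contact force between the fingers and tube_adapter below 0.1 N), for 0.2 s.
2. the yellow-lidded jar stands in the cup and has pressed it down to its stop (horizontal distance between yellow_jar_centre and cup_seat below 0.006 m and z of yellow_jar_centre in the frame of cup_seat below 0.028 m and value of joint mixer_cup above 0.007 m), for 0.2 s.
At the end, for the whole second after the job is handed in: Fingers still hold or push the yellow-lidded jar, upright (0.12 rad) and central (6 mm) on the seat, cup at least 7 of 10 mm down, over 6 N. Orange adapter hangs let go on the empty post, right down (4 mm), upright. White-lidded jar within 30 mm of its start; blue adapter still on its post (all of step 1 and all of step 2 and z of yellow_jar_centre in the frame of cup_seat above 0.02 m and angle between each of yellow_jar_centre, tube_adapter_centre's own z axis and vertical below 0.12 rad and contact force between yellow_jar and mixer_cup above 6 N and contact force between the fingers and yellow_jar above 2 N and distance of white_jar_centre from where it was at the start of the episode below 0.03 m and angle between white_jar_centre's own z axis and vertical below 0.2 rad and distance of blue_adapter_centre from where it was at the start of the episode below 0.015 m); the arm keeps its last pose, push and grip.
It fails at once if the jar is rammed into the cup (over 50 N) (contact force between yellow_jar and mixer_cup above 50 N).
It fails at once if the white-lidded jar is pushed away (distance of white_jar_centre from where it was at the start of the episode above 0.03 m).
It fails at once if the blue adapter is taken off its post (distance of blue_adapter_centre from where it was at the start of the episode above 0.015 m).
It also fails if it takes over 64 s, if anything falls off the work surface, if the arm or the gripper's body presses on something with over 40 N, if the wrist force passes 120 N, or if a joint passes its speed limit or range.

## Working session

There is one attempt and no reset: what is moved stays moved. The work goes in short steps, Python scripts to look and compute and a tool call to move; the robot and the scene stay as the last step left them, time stands still between calls to the robot, and variables do not carry over. Pictures are saved under pics/ and viewed, and the job is handed in when it is done.

Besides the shell and the picture viewer there is one more tool, called after "Emit:" as name(argument=value, ...) on one line, values as JSON. arm_command: Moves the arm, as the interface text tells. Shift numbers are shares of 3 cm and turn numbers shares of 30 degrees, none past 1 either way. Its arguments: {"type":"object","properties":{"targets":{"type":"string"},"fingers":{"type":"number"},"newtons":{"type":"number"}},"required":["targets"]}

```bash
mkdir -p pics; ls
cat > h.py <<'E'
import numpy as np, cv2
from cell import *
def grab(n):
    c=read_camera(n); return c
def save(c,f,crop=None,scale=1):
    im=c["pixels"][:,:,::-1]
    if crop: im=im[crop[1]:crop[3],crop[0]:crop[2]]
    if scale!=1: im=cv2.resize(im,None,fx=scale,fy=scale,interpolation=cv2.INTER_CUBIC)
    cv2.imwrite(f,np.ascontiguousarray(im))
def ray(c,u,v):
    K=c["mtx"];d=np.array([c["k1"],0,0,0,0],float)
    p=cv2.undistortPoints(np.array([[[u,v]]],float),K,d)[0,0]
    T=np.linalg.inv(c["world_to_cam"]); o=T[:3,3]; r=T[:3,:3]@np.array([p[0],p[1],1.0])
    return o,r
def onplane(c,u,v,z):
    o,r=ray(c,u,v); return o+r*(z-o[2])/r[2]
def bydepth(c,u,v):
    o,r=ray(c,u,v); return o+r*c["depth"][int(round(v)),int(round(u))]
def proj(c,P):
    T=c["world_to_cam"];p=T[:3,:3]@np.array(P)+T[:3,3];a=p[:2]/p[2];a=a*(1+c["k1"]*(a@a))
    K=c["mtx"];return np.array([K[0,0]*a[0]+K[0,2],K[1,1]*a[1]+K[1,2]])
def st():
    s=state();print(round(s["time_s"],2),np.round(s["tool_pos"],4),np.round(s["force"],1),round(float(s["finger_gap"]),4),np.round(s["qpos"],3));return s
E
python3 - <<'E'
from h import *
for n in ["scene","top","wrist"]:
    c=grab(n);save(c,f"pics/{n}0.png");np.savez(f"{n}0.npz",**c);print(n,c["world_to_cam"].round(3).tolist(),c["k1"],c["mtx"].round(1).tolist())
s=st();print(s["ee_rot"].round(3))
E
```

```text
pics
scene [[0.84, -0.543, -0.001, -0.531], [-0.227, -0.35, -0.909, 0.19], [0.493, 0.764, -0.417, 0.947], [0.0, 0.0, 0.0, 1.0]] 0.04362516632386314 [[427.8, 0.0, 287.9], [0.0, 427.8, 204.2], [0.0, 0.0, 1.0]]
top [[-0.003, -1.0, -0.021, -0.089], [-0.983, 0.007, -0.182, 0.581], [0.182, 0.021, -0.983, 1.032], [0.0, 0.0, 0.0, 1.0]] -0.10882035248140476 [[434.9, 0.0, 279.8], [0.0, 434.9, 207.2], [0.0, 0.0, 1.0]]
wrist [[0.441, -0.898, -0.002, -0.524], [-0.855, -0.42, 0.304, -0.039], [-0.274, -0.132, -0.953, 0.381], [0.0, 0.0, 0.0, 1.0]] -0.017608170183369146 [[291.2, 0.0, 278.7], [0.0, 291.2, 203.7], [0.0, 0.0, 1.0]]
0.15 [ 0.231  -0.4712  0.2527] [ 0.6 -0.5 -0.5] 0.0854 [-1.185  0.053  1.401 -0.     1.689 -0.07 ]
[[ 0.898  0.44  -0.   ]
 [ 0.44  -0.898  0.001]
 [ 0.    -0.001 -1.   ]]
```

View pics/scene0.png

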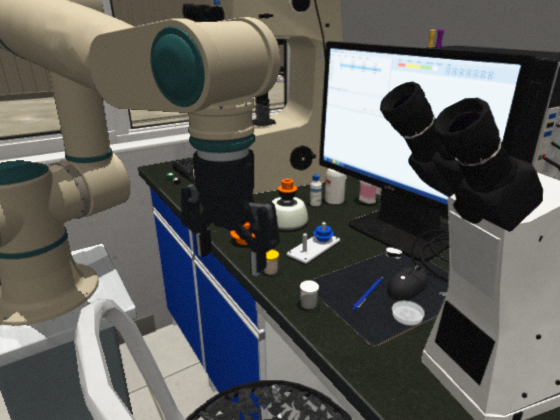

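View pics/top0.png

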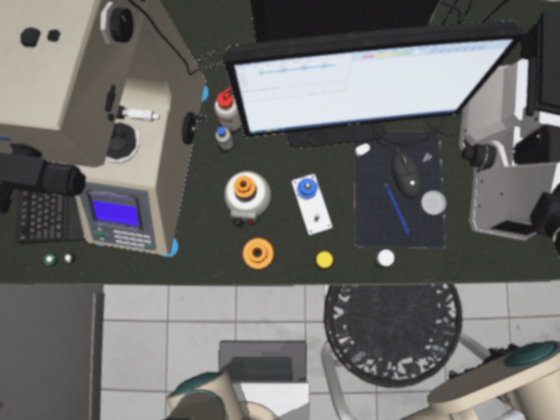

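View pics/wrist0.png

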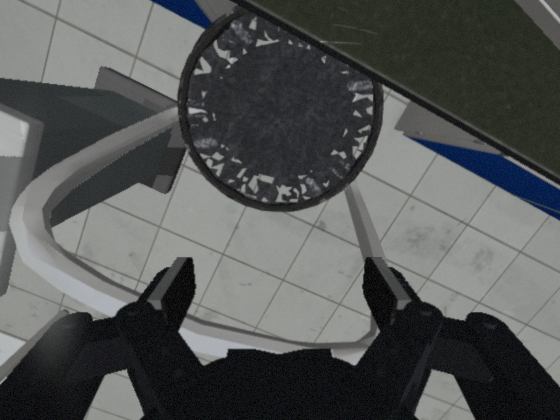

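The top view shows two orange rings: one on the mixer at about (245,186), and one lying on the worktop at about (258,253). It also shows the stand with the blue adapter at (306,188) and the bare post at (317,216). The yellow lid is at (324,260) and the white lid at (386,258). I'll take an enlarged crop and measure them.

Run:
```python
from h import *
c=dict(np.load("top0.npz"));save(c,"pics/topcrop.png",(200,150,400,290),4)
s=dict(np.load("scene0.npz"));save(s,"pics/scenecrop.png",(220,160,360,310),4)
hsv=cv2.cvtColor(c["pixels"],cv2.COLOR_RGB2HSV)
def blobs(lo,hi,name,z):
    m=cv2.inRange(hsv,lo,hi);n,l,stt,ce=cv2.connectedComponentsWithStats(m)
    for i in range(1,n):
        if stt[i,4]>40 and 200<ce[i][0]<440 and 150<ce[i][1]<290:
            P=onplane(c,*ce[i],z); print(name,ce[i].round(1),stt[i].tolist(),P.round(4),bydepth(c,*ce[i]).round(3))
blobs((5,120,120),(18,255,255),"orange",0.109)
blobs((20,120,120),(32,255,255),"yellow",0.048)
blobs((100,120,80),(125,255,255),"blue",0.044)
blobs((0,0,150),(180,50,255),"white",0.048)
```

```text
orange [244.1 187.2] [234, 177, 21, 21, 339] [ 0.6189 -0.0082  0.109 ] [ 0.624 -0.006  0.087]
orange [257.7 253.2] [242, 238, 32, 32, 593] [ 0.4617 -0.0415  0.109 ] [ 0.47  -0.034  0.003]
yellow [324.1 259. ] [316, 251, 17, 17, 232] [ 0.4511 -0.2002  0.048 ] [ 0.451 -0.2    0.05 ]
blue [306.8 188.1] [298, 179, 19, 19, 253] [ 0.6306 -0.1605  0.044 ] [ 0.63  -0.16   0.049]
blue [397.1 209.9] [386, 187, 23, 48, 211] [ 0.5727 -0.3869  0.044 ] [ 0.579 -0.396  0.01 ]
white [246.6 195.8] [226, 172, 42, 45, 963] [ 0.6109 -0.0083  0.048 ] [ 0.598 -0.014  0.11 ]
white [312.9 209.1] [292, 174, 40, 61, 1069] [ 0.5756 -0.1746  0.048 ] [ 0.582 -0.177  0.011]
white [432.9 202.2] [422, 191, 23, 23, 417] [ 0.5911 -0.4787  0.048 ] [ 0.596 -0.488  0.021]
white [385.6 257.4] [378, 250, 16, 16, 209] [ 0.4537 -0.3517  0.048 ] [ 0.454 -0.352  0.047]
```

View pics/topcrop.png

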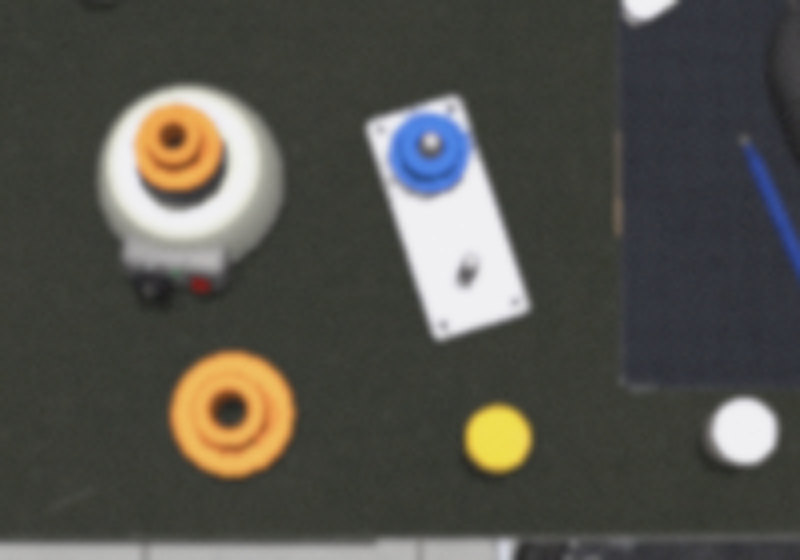

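View pics/scenecrop.png

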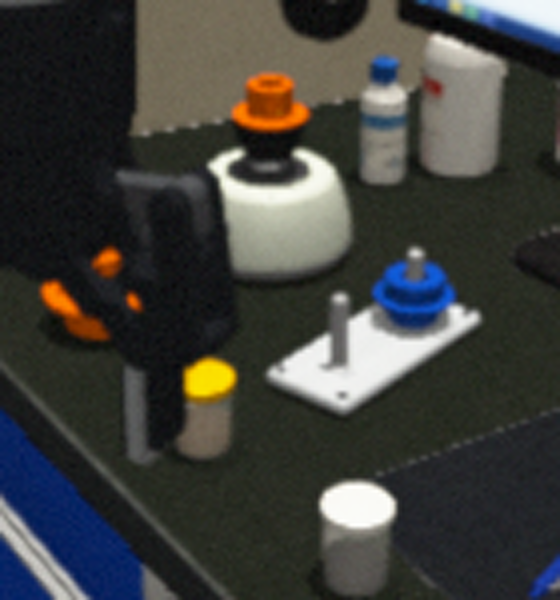

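The smaller orange ring is the one standing in the cup, with its hole at about (243,184). Its flange is about 21 px across and nearer the camera, against 32 px for the ring on the worktop at (258,253). The description says it stands in the mixer's cup and is the smaller, so it is the one meant. Next I'll measure more finely.

Run:
```python
from h import *
c=dict(np.load("top0.npz"));w=dict(np.load("wrist0.npz"));s=state()
T=np.linalg.inv(w["world_to_cam"]);R=s["ee_rot"]
print("wrist cam in tool",(R.T@(T[:3,3]-s["tool_pos"])).round(4),"\n",(R.T@T[:3,:3]).round(3))
im=c["pixels"];hsv=cv2.cvtColor(im,cv2.COLOR_RGB2HSV)
m=cv2.inRange(hsv,(5,120,120),(18,255,255));m[230:]=0;m[:,:230]=0;m[:,270:]=0
cs,_=cv2.findContours(m,cv2.RETR_EXTERNAL,cv2.CHAIN_APPROX_NONE);k=max(cs,key=cv2.contourArea)
(e,r)=cv2.minEnclosingCircle(k);print("flange px",e,r,onplane(c,*e,0.108),"diam",(2*r)/434.9*0.93)
g=cv2.cvtColor(im,cv2.COLOR_RGB2GRAY)
sub=g[178:190,238:250].astype(int);print(sub)
# plate
m=cv2.inRange(hsv,(0,0,150),(180,60,255));n,l,stt,ce=cv2.connectedComponentsWithStats(m)
i=l[222,320];print(i,stt[i]);mm=((l==i)*255).astype(np.uint8)
ext=cv2.inRange(hsv,(100,120,80),(125,255,255));ext[:,330:]=0;mm|=ext
k=max(cv2.findContours(mm,cv2.RETR_EXTERNAL,cv2.CHAIN_APPROX_NONE)[0],key=cv2.contourArea)
W=np.array([onplane(c,*p[0],0.012)[:2] for p in k],np.float32)
rc=cv2.minAreaRect(W);print("plate",rc)
print(g[205:225,308:326])
for z,(u,v) in [(0.131,(243.3,184.0)),(0.062,(317.6,214.5)),(0.012,(316,221))]:print(z,onplane(c,u,v,z))
```

```text
wrist cam in tool [ 0.0791 -0.     -0.121 ] 
 [[ 0.    -0.953 -0.304]
 [ 1.     0.001 -0.001]
 [ 0.001 -0.304  0.953]]
flange px (244.0, 187.0) 10.816754341125488 [ 0.6197432  -0.00774763  0.108     ] diam 0.04626158444353509
[[191 184 182 180 179 179 178 178 180 183 187 190]
 [184 180 179 175 169 168 171 174 180 182 182 185]
 [182 177 168 156 144 138 146 160 173 179 180 180]
 [178 167 147 120 104  97 106 130 157 174 178 176]
 [174 154 120  91  79  75  78  98 137 167 176 172]
 [171 144 104  78  69  67  67  84 124 163 176 170]
 [169 143 102  75  65  57  59  80 123 163 175 164]
 [172 150 113  80  61  54  62  93 137 166 171 155]
 [174 163 135 104  85  82  95 125 156 172 166 144]
 [168 170 160 144 132 132 140 159 170 169 152 131]
 [154 166 171 168 166 166 170 172 169 156 131 120]
 [143 148 159 165 169 170 169 163 153 129 109 120]]
17 [ 292  174   40   61 1082]
plate ((0.5972206592559814, -0.1728159785270691), (0.15117357671260834, 0.06510318070650101), 16.943740844726562)
[[240 240 240 240 240 240 240 240 240 240 240 240 240 240 240 235 214 154]
 [240 240 240 240 240 240 240 241 240 240 
[... 815 characters left out ...]
7 124 134 151 190 226 238 240 240 240 240]
 [240 240 241 240 236 220 170 118 100 111 145 198 230 238 240 240 240 240]
 [240 240 240 240 235 216 166 125 106 123 167 215 233 239 240 240 240 240]
 [240 240 240 239 235 218 179 147 131 153 200 227 237 240 240 240 240 240]
 [240 240 240 240 236 225 203 179 171 188 221 235 239 240 240 240 240 240]
 [240 240 240 240 239 235 225 217 214 220 233 239 240 240 240 240 240 240]
 [240 240 240 240 240 239 237 235 234 236 238 240 240 240 240 240 240 240]
 [240 240 240 240 240 240 240 240 240 239 240 240 240 240 240 240 240 239]]
0.131 [ 0.62156605 -0.00843795  0.131     ]
0.062 [ 0.55959608 -0.18521027  0.062     ]
0.012 [ 0.55106104 -0.18414012  0.012     ]
```

Emit:
arm_command(targets="0 0 0 0 0 0.15; 0 0 0 0 0 0.155; 0.9 -0.58 0 0 0 0; 0.9 -0.58 0 0 0 0; 0.9 -0.58 0 0 0 0", fingers=1, newtons=40)

```text
time_s: 0.57
tool_pos: [0.2936, -0.3969, 0.2528]
ee_rot: [[0.957, 0.29, -0.0], [0.29, -0.957, 0.001], [-0.0, -0.001, -1.0]]
force: [0.6, -0.4, -0.7]
finger_gap: 0.0858
```

Emit:
arm_command(targets="0.9 -0.58 0 0 0 0; 0.9 -0.58 0 0 0 0; 0.9 -0.58 0 0 0 0; 0.9 -0.58 0 0 0 0; 0.9 -0.58 0 0 0 0")

```text
time_s: 0.98
tool_pos: [0.3978, -0.2738, 0.2531]
ee_rot: [[0.956, 0.292, -0.0], [0.292, -0.956, 0.0], [-0.0, -0.0, -1.0]]
force: [0.2, -0.3, 0.1]
finger_gap: 0.0855
```

Emit:
arm_command(targets="0.9 -0.58 0 0 0 0; 0.9 -0.58 0 0 0 0; 0.9 -0.58 0 0 0 0; 0 0 0 0 0 0; 0 0 0 0 0 0")

```text
time_s: 1.4
tool_pos: [0.4599, -0.2005, 0.2529]
ee_rot: [[0.956, 0.295, -0.001], [0.295, -0.956, 0.0], [-0.001, -0.0, -1.0]]
force: [0.3, -0.2, 0.6]
finger_gap: 0.0855
```

Run:
```python
from h import *
st();c=grab("wrist");save(c,"pics/w1.png");np.savez("w1.npz",**c)
for P in [(.559,-.1845,.062),(.451,-.2002,.048),(.62,-.008,.131)]: print(proj(c,P))
```

```text
1.4 [ 0.4599 -0.2005  0.2529] [ 0.3 -0.2  0.6] 0.0855 [-0.485 -0.013  1.468 -0.     1.688  0.787]
[293.24102797  89.45902463]
[276.74217256 189.84441657]
[ 77.59013309 -89.48109411]
```

View pics/w1.png

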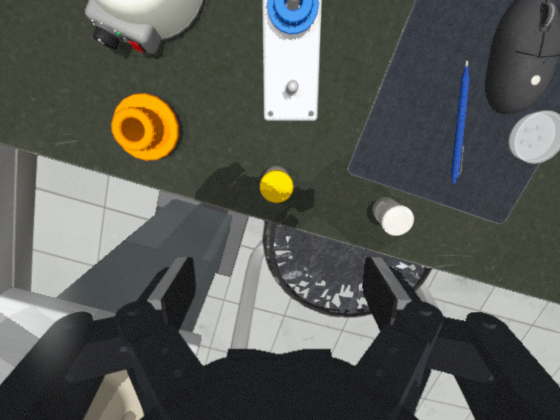

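The wrist view has the post tip at about (292,87) and the yellow lid at about (276,187). My top-view positions project there within about 3 px. I'll refine both from this view.

Run:
```python
from h import *
c=dict(np.load("w1.npz"));save(c,"pics/w1crop.png",(255,60,335,210),4)
hsv=cv2.cvtColor(c["pixels"],cv2.COLOR_RGB2HSV)
m=cv2.inRange(hsv,(20,120,150),(32,255,255));n,l,s,ce=cv2.connectedComponentsWithStats(m)
for i in range(1,n):
    if s[i,4]>200: print(s[i],ce[i],onplane(c,*ce[i],0.046))
m=cv2.inRange(hsv,(0,0,185),(180,60,255));m[:,:255]=0;m[:,330:]=0;m[130:]=0
k=max(cv2.findContours(m,cv2.RETR_EXTERNAL,cv2.CHAIN_APPROX_NONE)[0],key=cv2.contourArea)
W=np.array([onplane(c,*p[0],0.012)[:2] for p in k],np.float32);print(cv2.minAreaRect(W))
```

```text
[ 112   95   65   64 1822] [144.67672887 125.05653128] [ 0.47797399 -0.04074022  0.046     ]
[260 170  33  32 838] [276.04892601 185.55369928] [ 0.45516497 -0.19806579  0.046     ]
((0.5892142653465271, -0.17434343695640564), (0.12358961999416351, 0.06238406524062157), 17.00877571105957)
```

View pics/w1crop.png

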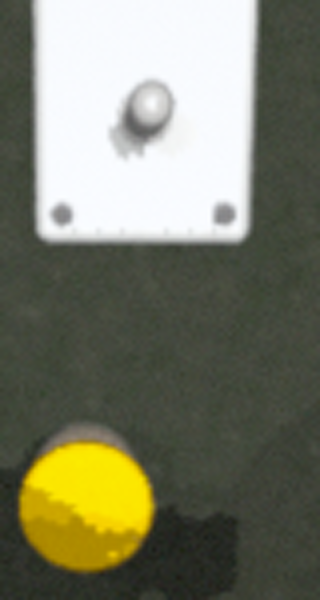

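Emit:
arm_command(targets="0.87 -0.57 0 0 0 0; 0.87 -0.57 0 0 0 0; 0.87 -0.57 0 0 0 0; 0.87 -0.57 0 0 0 0; 0.87 -0.57 0 0 0 0")

```text
time_s: 1.87
tool_pos: [0.5595, -0.0821, 0.2533]
ee_rot: [[0.957, 0.29, -0.0], [0.29, -0.957, -0.0], [-0.0, 0.0, -1.0]]
force: [-0.3, 0.5, 0.0]
finger_gap: 0.0853
```

Emit:
arm_command(targets="0.87 -0.57 0 0 0 0; 0.87 -0.57 0 0 0 0; 0.87 -0.57 0 0 0 0; 0 0 0 0 0 0; 0 0 0 0 0 0")

```text
time_s: 2.28
tool_pos: [0.6193, -0.0103, 0.2524]
ee_rot: [[0.956, 0.292, -0.002], [0.292, -0.956, -0.0], [-0.002, -0.0, -1.0]]
force: [-0.0, -0.0, -0.2]
finger_gap: 0.0854
```

Run:
```python
from h import *
s=st();print(s["ee_rot"].round(4));c=grab("wrist");save(c,"pics/w2.png");np.savez("w2.npz",**c)
for P in [(.559,-.1845,.062),(.62,-.008,.131)]: print(proj(c,P))
```

```text
2.28 [ 0.6193 -0.0103  0.2524] [-0.  -0.  -0.2] 0.0854 [-0.076  0.323  1.096 -0.     1.723  1.198]
[[ 9.564e-01  2.921e-01 -1.500e-03]
 [ 2.921e-01 -9.564e-01 -3.000e-04]
 [-1.500e-03 -1.000e-04 -1.000e+00]]
[401.26961989 272.3220901 ]
[277.01444948 203.81115024]
```

View pics/w2.png

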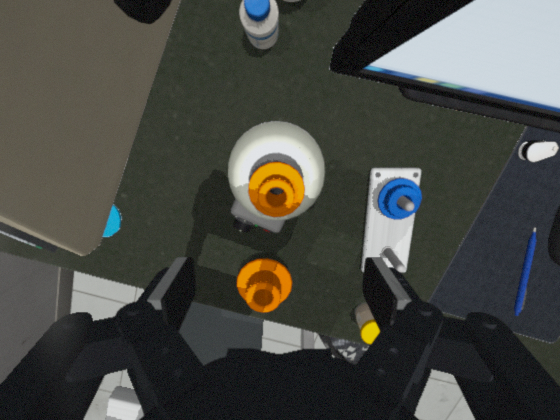

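Run:
```python
from h import *
c=dict(np.load("w2.npz"));save(c,"pics/w2crop.png",(220,110,340,240),5)
hsv=cv2.cvtColor(c["pixels"],cv2.COLOR_RGB2HSV)
m=cv2.inRange(hsv,(5,120,100),(28,255,255));m[230:]=0;m[:,:235]=0;m[:,320:]=0;m[:150]=0
k=max(cv2.findContours(m,cv2.RETR_EXTERNAL,cv2.CHAIN_APPROX_NONE)[0],key=cv2.contourArea)
print(cv2.boundingRect(k))
for z in (.105,.107,.109):
    W=np.array([onplane(c,*p[0],z)[:2] for p in k],np.float32);print(z,cv2.minEnclosingCircle(W),cv2.fitEllipse(W))
d=c["depth"]
for u,v in [(277,210),(277,175),(262,190),(292,190),(255,195),(277,183),(277,203)]:print(u,v,bydepth(c,u,v).round(4))
```

```text
(248, 162, 57, 55)
0.105 ((0.625291109085083, -0.005240835249423981), 0.027546973899006844) ((0.6252256631851196, -0.005256162490695715), (0.05289410054683685, 0.05391661450266838), 120.67394256591797)
0.107 ((0.6258113980293274, -0.0051041943952441216), 0.027342434972524643) ((0.6257463693618774, -0.005119353998452425), (0.052499935030937195, 0.05351482704281807), 120.67411804199219)
0.109 ((0.6263315677642822, -0.004967545159161091), 0.027137864381074905) ((0.6262670159339905, -0.004982543643563986), (0.052105773240327835, 0.053113047033548355), 120.67354583740234)
277 210 [ 0.615  -0.0095  0.1325]
277 175 [ 0.6415 -0.0014  0.1162]
262 190 [0.6284 0.008  0.1318]
292 190 [ 0.6356 -0.0168  0.1303]
255 195 [0.6158 0.0125 0.11  ]
277 183 [ 0.6377 -0.0026  0.1303]
277 203 [ 0.6176 -0.0086  0.121 ]
```

View pics/w2crop.png

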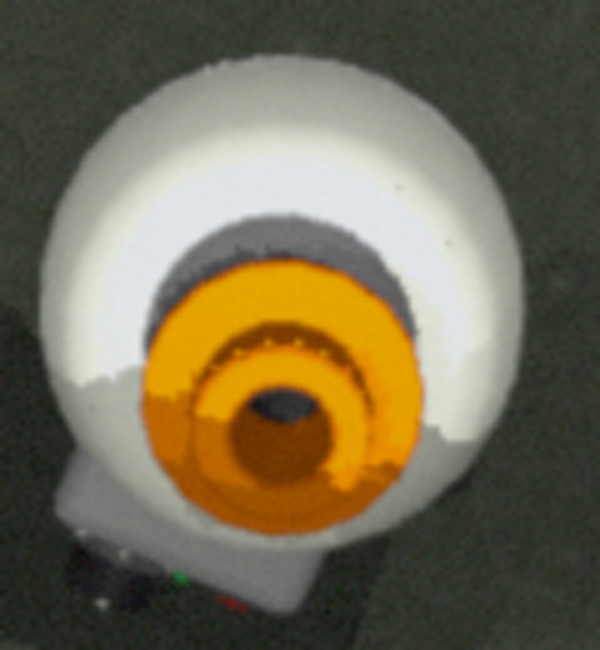

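Run:
```python
from h import *
s=dict(np.load("scene0.npz"));t=dict(np.load("top0.npz"));w2=dict(np.load("w2.npz"));w1=dict(np.load("w1.npz"))
hsv=cv2.cvtColor(s["pixels"],cv2.COLOR_RGB2HSV)
m=cv2.inRange(hsv,(3,150,100),(20,255,255));n,l,q,ce=cv2.connectedComponentsWithStats(m)
for i in range(1,n):
    if q[i,4]>60: print(q[i],ce[i])
m=cv2.inRange(hsv,(21,150,100),(32,255,255));n,l,q,ce=cv2.connectedComponentsWithStats(m)
for i in range(1,n):
    if q[i,4]>30: print("y",q[i],ce[i])
for nm,P in [("T",(.620,-.008)),("W",(.626,-.005)),("M",(.623,-.0065))]:
    print(nm,"collar top",proj(s,(*P,.131)),"flange",proj(s,(*P,.107)))
for P in [(.451,-.200,.048),(.455,-.198,.048),(.559,-.1845,.062),(.563,-.183,.062)]:print(P,proj(s,P))
print("post wrist1",onplane(w1,293,85.5,.060),"post top",onplane(t,317.6,214.5,.06))
save(s,"pics/s0c.png",(270,170,350,260),8)
```

```text
[428  30   7  17  70] [431.17142857  37.78571429]
[278 178  20  15 207] [287.19323671 185.75845411]
[230 230  16  15  98] [236.81632653 237.02040816]
y [266 249  13  12 121] [271.92561983 254.52066116]
T collar top [285.87922445 180.22897673] flange [285.90102086 188.19374074]
W collar top [287.10734404 179.47305051] flange [287.11878049 187.40963009]
M collar top [286.49463055 179.85018807] flange [286.51122533 187.80083464]
(0.451, -0.2, 0.048) [269.27491068 253.20367627]
(0.455, -0.198, 0.048) [270.3140178  252.34365731]
(0.559, -0.1845, 0.062) [303.67337259 233.16882901]
(0.563, -0.183, 0.062) [304.6555425 232.5053994]
post wrist1 [ 0.56262627 -0.18316475  0.06      ] post top [ 0.55993107 -0.18534459  0.06      ]
```

View pics/s0c.png

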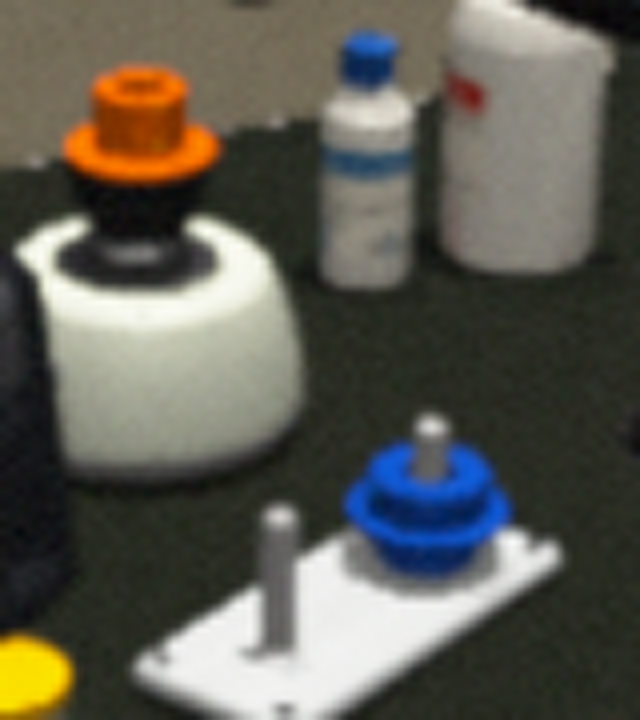

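Emit:
arm_command(targets="0.19 -0.09 0.6 0 0 0; 0 0 0.8 0 0 0; 0 0 0.8 0 0 0; 0 0 0.4 0 0 0; 0 0 0 0 0 0", fingers=1)

```text
time_s: 2.75
tool_pos: [0.622, -0.0072, 0.172]
ee_rot: [[0.957, 0.29, -0.006], [0.29, -0.957, 0.0], [-0.006, -0.002, -1.0]]
force: [0.2, -0.3, -0.6]
finger_gap: 0.0854
```

Run:
```python
from h import *
s=st();c=grab("wrist");save(c,"pics/w3.png");np.savez("w3.npz",**c)
hsv=cv2.cvtColor(c["pixels"],cv2.COLOR_RGB2HSV)
m=cv2.inRange(hsv,(5,120,100),(28,255,255))
n,l,q,ce=cv2.connectedComponentsWithStats(m)
for i in range(1,n):
    if q[i,4]>200: 
        print(q[i],ce[i])
print(proj(c,(.624,-.006,.131)))
```

```text
2.75 [ 0.622  -0.0072  0.172 ] [ 0.2 -0.3 -0.6] 0.0854 [-0.071  0.366  1.204 -0.     1.578  1.206]
[ 240  187   78   76 4581] [278.44968348 223.77450338]
[ 229  296   69   58 3068] [263.36277705 324.29139505]
[278.59635428 242.38515414]
```

View pics/w3.png

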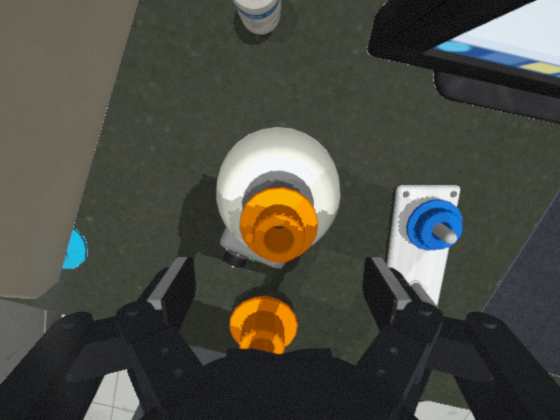

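Run:
```python
from h import *
c=dict(np.load("w3.npz"))
save(c,"pics/w3c.png",(225,170,335,280),6)
hsv=cv2.cvtColor(c["pixels"],cv2.COLOR_RGB2HSV)
m=cv2.inRange(hsv,(5,120,80),(28,255,255));m[280:]=0
k=max(cv2.findContours(m,cv2.RETR_EXTERNAL,cv2.CHAIN_APPROX_NONE)[0],key=cv2.contourArea)
k=np.array([p for p in k if p[0][1]<225])
for z in (.107,.109):
    W=np.array([onplane(c,*p[0],z)[:2] for p in k],np.float32);print(z,cv2.fitEllipse(W))
# hole
g=cv2.cvtColor(c["pixels"],cv2.COLOR_RGB2GRAY)
print(g[222:256:2,262:296:2])
for v in (232,237,242):print(v,onplane(c,279,v,.131))
```

```text
0.107 ((0.6258756518363953, -0.00519859092310071), (0.05272597074508667, 0.05347210913896561), 111.34868621826172)
0.109 ((0.6266564726829529, -0.00497045461088419), (0.052157942205667496, 0.0528959184885025), 111.3495864868164)
[[120 129 127 130 128 126 127 128 128 129 129 119 108 109 152 163 148]
 [128 130 128 128 129 128 126 128 129 116 113 111 108 109 151 162 162]
 [129 129 128 127 127 111  85  72  63  61  78  91 104 107 108 110 123]
 [129 129 128 115  88  76  70  63  54  61  68  79  81  98 105 110 105]
 [127 127 116  86  72  75  74  75  77  79  77  75  74  78  93 105 110]
 [107 107  81  73  72  76  76  74  78  76  75  73  73  73  74  97 107]
 [104  92  74  74  70  76  75  75  72  75  77  81  76  74  73  83 105]
 [101  83  72  73  76  74  75  76  75  75  74  77  74  74  71  79  98]
 [100  83  72  73  73  75  78  75  77  81  75  74  78  76  71  71  94]
 [ 99  76  74  76  78  72  76  73  74  76  77  76  78  74  71  76  92]
 [101  88  71  72  76  76  75  79  73  76  76  78  74  77  72  79  97]
 [105  92  72  74  76  75  74  74  78  75  74  81  79  76  74  85 103]
 [105  97  83  76  76  73  75  78  77  77  74  77  75  73  79  94 107]
 [105 106  96  83  76  76  76  78  79  74  76  76  75  73  92 104 106]
 [106 108 105  93  87  78  78  76  78  76  75  79  78  92 103 108 109]
 [107 104 106 103  98  93  89  84  82  86  87  91  94 102 108 105 106]
 [108 102 104 103 106 105 104  97  97  94  98 104 105 106 109 105 110]]
232 [ 0.63066484 -0.00423391  0.131     ]
237 [ 0.62751085 -0.00519156  0.131     ]
242 [ 0.62431929 -0.00616062  0.131     ]
```

View pics/w3c.png

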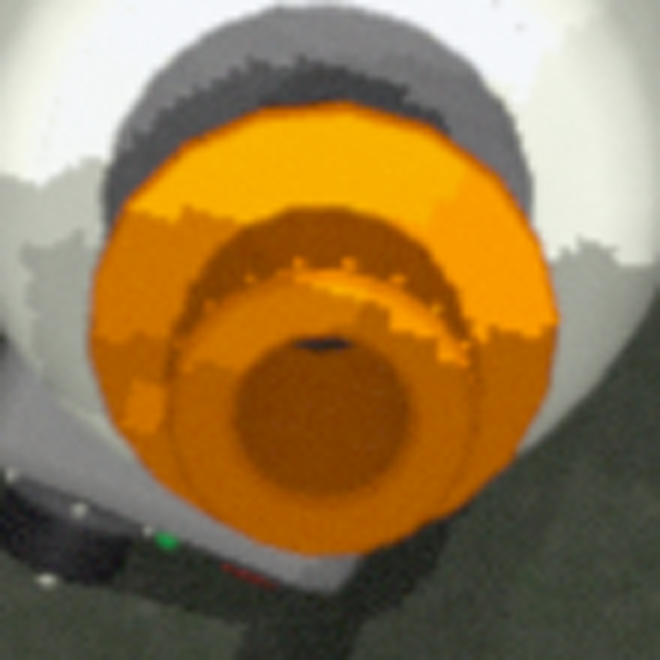

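Emit:
arm_command(targets="0.09 -0.02 0.6 0 0 0; 0 0 0.6 0 0 0; 0 0 0 0 0 0; 0 0 0 0 0 0", fingers=1)

```text
time_s: 3.13
tool_pos: [0.6263, -0.0048, 0.1404]
ee_rot: [[0.957, 0.291, 0.0], [0.291, -0.957, -0.0], [0.0, 0.0, -1.0]]
force: [-0.1, -0.4, 0.3]
finger_gap: 0.0856
```

Emit:
arm_command(targets="0 0 0 0 0 0; 0 0 0 0 0 0; 0 0 0 0 0 0; 0 0 0 0 0 0; 0 0 0 0 0 0", fingers=-0.1, newtons=30)

```text
time_s: 3.55
tool_pos: [0.6264, -0.0043, 0.1399]
ee_rot: [[0.956, 0.292, 0.001], [0.292, -0.956, -0.0], [0.001, 0.0, -1.0]]
force: [0.3, -0.5, 0.2]
finger_gap: 0.0386
```

Run:
```python
from h import *
s=st();c=grab("wrist");save(c,"pics/w4.png");c=grab("scene");save(c,"pics/s4.png",(220,130,380,250),5)
```

```text
3.55 [ 0.6264 -0.0043  0.1399] [ 0.3 -0.5  0.2] 0.0386 [-0.066  0.395  1.232 -0.     1.514  1.209]
```

View pics/w4.png

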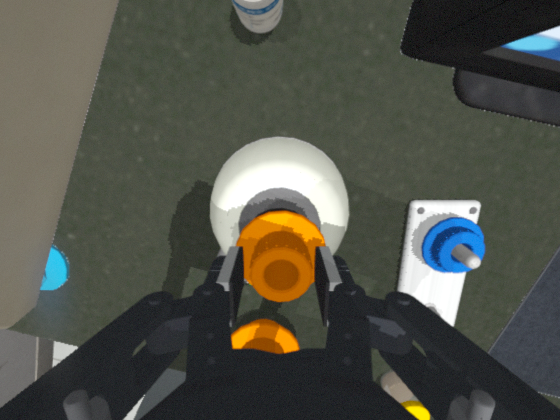

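View pics/s4.png

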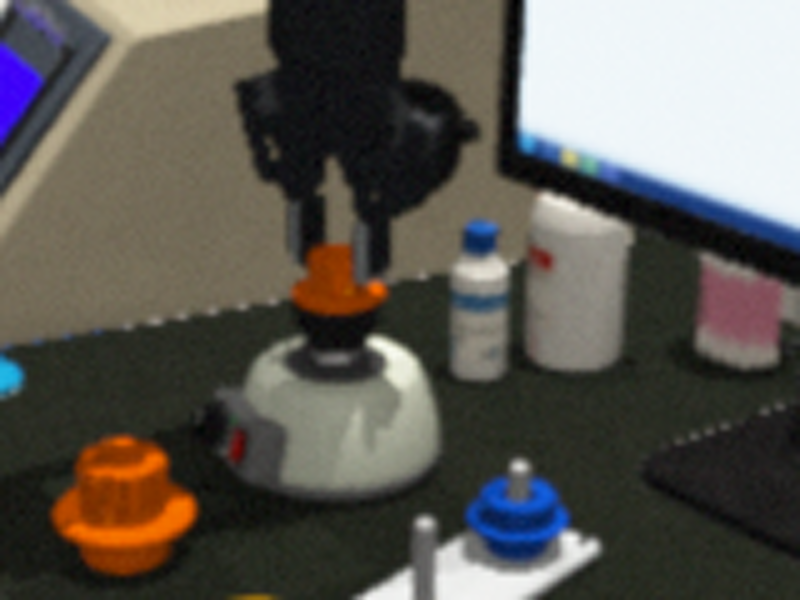

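Emit:
arm_command(targets="0 0 0.1 0 0 0; 0 0 0 0 0 0; 0 0 0 0 0 0")

```text
time_s: 3.9
tool_pos: [0.626, -0.0043, 0.1358]
ee_rot: [[0.956, 0.292, -0.001], [0.292, -0.956, -0.0], [-0.001, -0.0, -1.0]]
force: [0.4, 0.1, -0.9]
finger_gap: 0.0387
```

Emit:
arm_command(targets="0 0 0 0 0 0; 0 0 0 0 0 0; 0 0 0 0 0 0; 0 0 0 0 0 0; 0 0 0 0 0 0", fingers=-0.5, newtons=30)

```text
time_s: 4.32
tool_pos: [0.6262, -0.0043, 0.1363]
ee_rot: [[0.956, 0.292, -0.0], [0.292, -0.956, -0.0], [-0.0, 0.0, -1.0]]
force: [0.2, 0.1, -0.4]
finger_gap: 0.0326
```

Emit:
arm_command(targets="0 0 -0.3 0 0 0; 0 0 -0.5 0 0 0; 0 0 -0.5 0 0 0; 0 0 -0.6 0 0 0; 0 0 -0.3 0 0 0")

```text
time_s: 4.73
tool_pos: [0.6269, -0.0043, 0.2056]
ee_rot: [[0.956, 0.292, 0.004], [0.292, -0.956, -0.0], [0.004, 0.001, -1.0]]
force: [0.3, 0.3, 0.2]
finger_gap: 0.032
```

Run:
```python
from h import *
s=st();c=grab("wrist");save(c,"pics/w5.png");np.savez("w5.npz",**c);c=grab("top");save(c,"pics/t5.png",(200,130,360,250),5);np.savez("t5.npz",**c)
```

```text
4.73 [ 0.6269 -0.0043  0.2056] [0.3 0.3 0.2] 0.032 [-0.066  0.355  1.15  -0.     1.633  1.209]
```

View pics/w5.png

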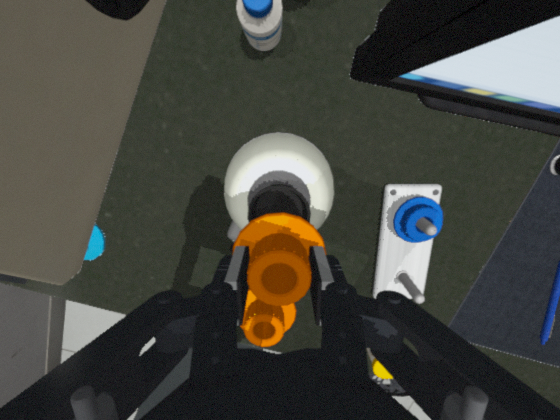

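View pics/t5.png

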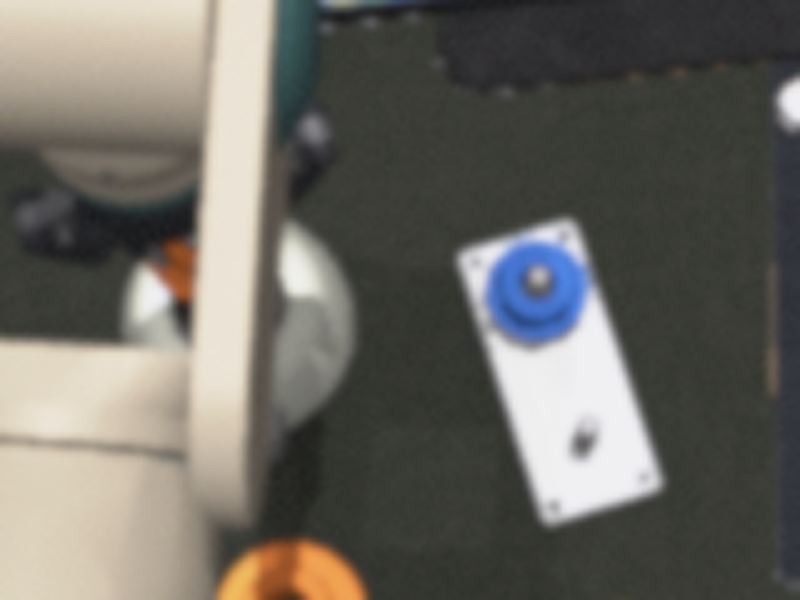

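Run:
```python
from h import *
c=dict(np.load("w5.npz"));s=state();R=s["ee_rot"];p=s["tool_pos"]
save(c,"pics/w5c.png",(225,200,335,320),5)
hsv=cv2.cvtColor(c["pixels"],cv2.COLOR_RGB2HSV)
m=cv2.inRange(hsv,(5,150,80),(28,255,255))
k=max(cv2.findContours(m,cv2.RETR_EXTERNAL,cv2.CHAIN_APPROX_NONE)[0],key=cv2.contourArea)
k=np.array([q for q in k if q[0][1]<245])
z=p[2]-.0283
W=np.array([onplane(c,*q[0],z)[:2] for q in k]);
from scipy.optimize import least_squares
r=least_squares(lambda x:np.hypot(W[:,0]-x[0],W[:,1]-x[1])-.027,[.62,0])
e=np.array([*r.x,z]);print(e,np.abs(r.fun).max(),"tool",(R.T@(e-p)).round(4))
for v in (276,279,282):
    e=onplane(c,281,v,p[2]-.0053);print(v,(R.T@(e-p)).round(4))
```

```text
[ 0.6260093  -0.00450226  0.17679324] 0.0006552497206207264 tool [-0.0012 -0.0002  0.0283]
276 [0.0006 0.0007 0.0053]
279 [-0.0012  0.0007  0.0053]
282 [-0.0029  0.0008  0.0053]
```

View pics/w5c.png

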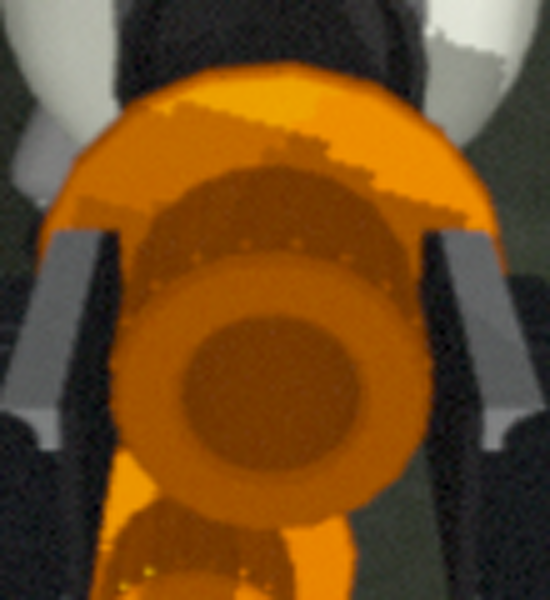

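Emit:
arm_command(targets="-0.6 0.5 0 0 0 0; -0.8 0.66 0 0 0 0; -0.8 0.66 0 0 0 0; -0.8 0.66 0 0 0 0; -0.8 0.66 0 0 0 0")

```text
time_s: 5.25
tool_pos: [0.5433, -0.1285, 0.201]
ee_rot: [[0.956, 0.292, -0.002], [0.292, -0.956, 0.0], [-0.002, -0.001, -1.0]]
force: [0.4, 0.3, -1.2]
finger_gap: 0.0321
```

Emit:
arm_command(targets="-0.8 0.66 0 0 0 0; -0.8 0.66 0 0 0 0; -0.7 0.6 0 0 0 0; 0 0 0.4 0 0 0; 0 0 0 0 0 0")

```text
time_s: 5.67
tool_pos: [0.4939, -0.2034, 0.1874]
ee_rot: [[0.957, 0.289, -0.004], [0.289, -0.957, 0.002], [-0.003, -0.003, -1.0]]
force: [-1.5, 0.5, -0.4]
finger_gap: 0.0321
```

Run:
```python
from h import *
s=st();print(s["ee_rot"].round(4));c=grab("wrist");save(c,"pics/w6.png");np.savez("w6.npz",**c)
print(proj(c,(.5626,-.1832,.062)),proj(c,(.5596,-.185,.062)))
```

```text
5.67 [ 0.4939 -0.2034  0.1874] [-1.5  0.5 -0.4] 0.0321 [-0.46   0.111  1.471  0.     1.565  0.817]
[[ 0.9572  0.2894 -0.0038]
 [ 0.2894 -0.9572  0.002 ]
 [-0.0031 -0.003  -1.    ]]
[280.42952608 119.97727562] [281.46578016 124.27988734]
```

View pics/w6.png

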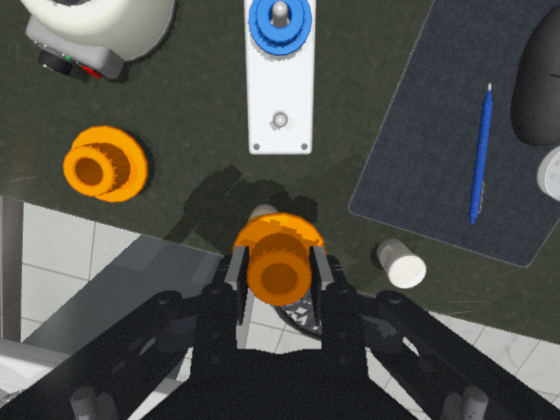

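Run:
```python
from h import *
c=dict(np.load("w6.npz"));save(c,"pics/w6c.png",(240,90,330,165),8)
```

View pics/w6c.png

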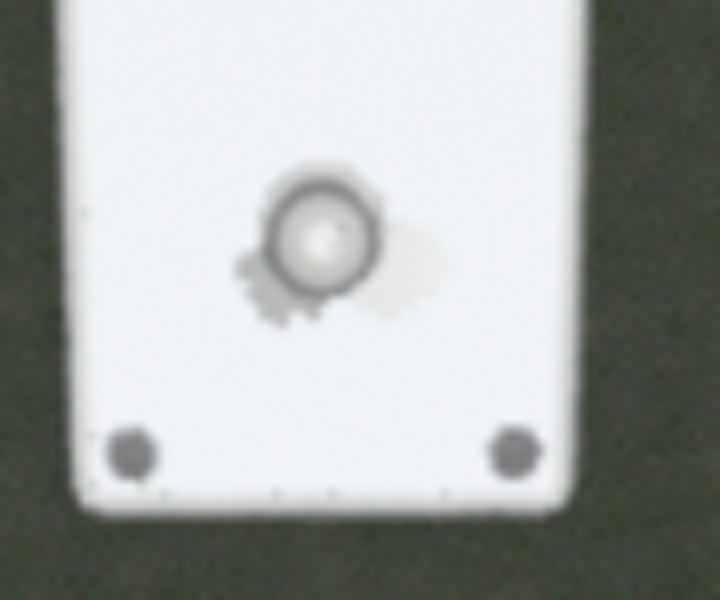

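Emit:
arm_command(targets="0.6 0 0 0 0 0; 0.7 0 0 0 0 0; 0.7 0.02 0 0 0 0; 0.43 0 0 0 0 0; 0 0 0 0 0 0")

```text
time_s: 6.13
tool_pos: [0.5673, -0.18, 0.1895]
ee_rot: [[0.955, 0.295, -0.001], [0.295, -0.955, 0.001], [-0.0, -0.001, -1.0]]
force: [-0.1, -0.1, -0.8]
finger_gap: 0.0322
```

Emit:
arm_command(targets="0 0 0.5 0 0 0; 0 0 0.5 0 0 0; 0 0 0.5 0 0 0; 0 0 0.2 0 0 0; 0 0 0 0 0 0")

```text
time_s: 6.55
tool_pos: [0.5644, -0.1814, 0.1373]
ee_rot: [[0.956, 0.292, -0.004], [0.292, -0.956, 0.001], [-0.003, -0.002, -1.0]]
force: [0.2, 0.1, -0.9]
finger_gap: 0.0319
```

Run:
```python
from h import *
s=st();print(s["ee_rot"].round(4));c=grab("wrist");save(c,"pics/w7.png");np.savez("w7.npz",**c);c=grab("scene");save(c,"pics/s7.png",(240,150,360,250),6)
c=grab("top");save(c,"pics/t7.png",(240,150,380,260),5)
```

```text
6.55 [ 0.5644 -0.1814  0.1373] [ 0.2  0.1 -0.9] 0.0319 [-0.373  0.308  1.346 -0.     1.492  0.901]
[[ 0.9563  0.2925 -0.0037]
 [ 0.2925 -0.9563  0.0013]
 [-0.0031 -0.0024 -1.    ]]
```

View pics/w7.png

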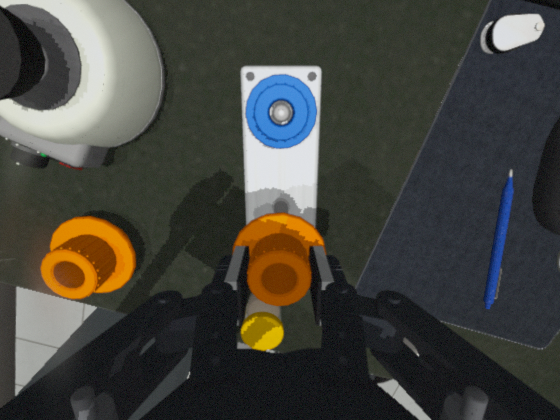

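View pics/s7.png

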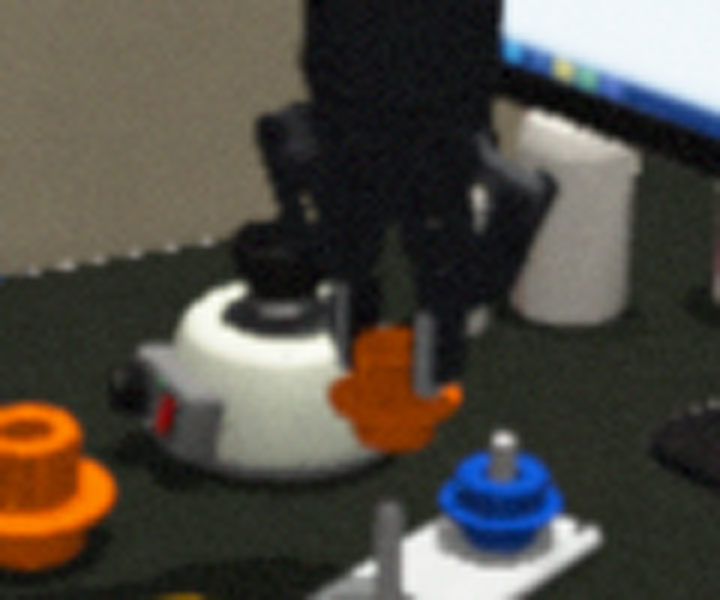

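Run:
```python
from h import *
c=grab("scene");t=dict(np.load("scene0.npz"));s=st();R=s["ee_rot"];p=s["tool_pos"]
hsv=cv2.cvtColor(c["pixels"],cv2.COLOR_RGB2HSV)
m=cv2.inRange(hsv,(3,150,60),(20,255,255));m[:,:290]=0;m[:,330:]=0
ys,xs=np.nonzero(m);
for y in range(ys.min(),ys.max()+1): print(y,xs[ys==y].min(),xs[ys==y].max(),end=' | ')
print()
for off in [(-.0012,-.0002),(-.004,0)]:
    for d in (.0293,.039): print(off,d,proj(c,p+R@np.array([*off,d])))
g=cv2.cvtColor(t["pixels"],cv2.COLOR_RGB2GRAY)
print(g[230:250:2,298:312])
for P in [(.5626,-.1832),(.5596,-.185)]: print(proj(c,(*P,.062)),proj(c,(*P,.03)))
```

```text
6.75 [ 0.5659 -0.1823  0.1407] [ 0.1 -0.2  0.1] 0.0324 [-0.374  0.306  1.342 -0.     1.492  0.901]
203 304 307 | 204 301 308 | 205 300 308 | 206 299 308 | 207 299 308 | 208 299 308 | 209 299 308 | 210 299 308 | 211 299 308 | 212 297 308 | 213 296 316 | 214 296 317 | 215 296 317 | 216 296 317 | 217 296 316 | 218 297 315 | 219 299 314 | 220 299 313 | 221 300 312 | 222 300 312 | 223 301 311 | 224 303 309 | 
(-0.0012, -0.0002) 0.0293 [305.42600739 214.31710006]
(-0.0012, -0.0002) 0.039 [305.36893849 217.89112287]
(-0.004, 0) 0.0293 [304.77919708 214.72890932]
(-0.004, 0) 0.039 [304.72452704 218.30840481]
[[ 25  30  34  41  42  42  39  43  38  43  45  41  43  45]
 [ 41  41  45  42  43  47  61  61  53  43  40  43  41  42]
 [ 43  38  39  48  74 145 197 198 151  77  47  42  38  40]
 [ 41  39  39  45  64  92 113 113 105  71  43  41  49  66]
 [ 40  43  40  44  69  84  95  99  96  80  81 134 181 215]
 [ 41  40  43  47  71  88  93 101 125 205 233 237 240 236]
 [ 42  45  43  60  78  89  94 100 134 215 236 240 239 239]
 [ 73 127 175 219 181 105  97 100 136 217 238 239 240 238]
 [225 237 239 236 183 108 100 102 135 214 236 238 238 236]
 [239 239 240 239 187 110  98 101 132 213 235 237 237 239]]
[304.56915211 232.57966342] [304.37197919 243.84212455]
[303.98885049 233.18706033] [303.79833875 244.47228446]
```

View pics/t7.png

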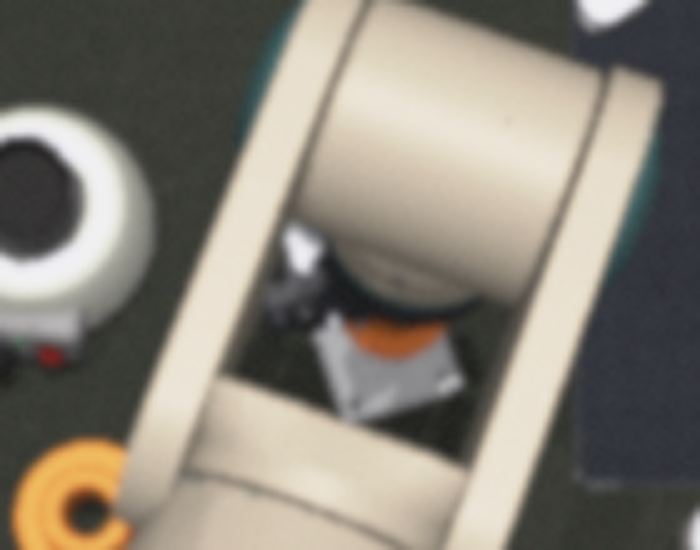

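Emit:
arm_command(targets="-0.06 0 0.4 0 0 0; 0 0 0.35 0 0 0; 0 0 0 0 0 0; 0 0 0 0 0 0; 0 0 0 0 0 0")

```text
time_s: 7.17
tool_pos: [0.5636, -0.1827, 0.1167]
ee_rot: [[0.956, 0.292, -0.0], [0.292, -0.956, 0.0], [-0.0, -0.0, -1.0]]
force: [-0.1, -0.5, 0.5]
finger_gap: 0.0319
```

Run:
```python
from h import *
P=[]
for i in range(4):
    c=grab("scene");s=st();P.append(s["tool_pos"])
p=np.mean(P,0);R=s["ee_rot"];print(p,R.round(4).tolist())
save(c,"pics/s8.png",(280,190,340,260),10)
hsv=cv2.cvtColor(c["pixels"],cv2.COLOR_RGB2HSV)
m=cv2.inRange(hsv,(3,150,60),(20,255,255));m[:,:290]=0;m[:,330:]=0
ys,xs=np.nonzero(m);
for y in range(ys.min(),ys.max()+1): print(y,xs[ys==y].min(),xs[ys==y].max(),end=' | ')
print()
for d in (.0293,.039,.046): print(d,proj(c,p+R@np.array([-.0012,0,d])))
g=cv2.cvtColor(c["pixels"],cv2.COLOR_RGB2GRAY)
print(g[228:250:2,298:312])
w=grab("wrist");save(w,"pics/w8.png",(200,170,360,310),5)
```

```text
7.22 [ 0.5638 -0.1828  0.1171] [-0.1 -0.6  0.1] 0.0319 [-0.376  0.322  1.37  -0.     1.449  0.899]
7.27 [ 0.5639 -0.1828  0.1173] [-0.1 -0.3 -0.2] 0.0327 [-0.376  0.322  1.37  -0.     1.449  0.899]
7.32 [ 0.5639 -0.1828  0.1173] [ 0.2  0.2 -0.6] 0.0323 [-0.376  0.322  1.37  -0.     1.449  0.899]
7.37 [ 0.5639 -0.1828  0.1173] [ 0.1 -0.2 -0.9] 0.032 [-0.376  0.322  1.37  -0.     1.449  0.899]
[ 0.56388195 -0.18281899  0.11723904] [[0.9565, 0.2918, 0.0008], [0.2918, -0.9565, -0.0004], [0.0007, 0.0006, -1.0]]
180 327 327 | Traceback (most recent call last):
  File "<stdin>", line 10, in <module>
    return umr_minimum(a, axis, None, out, keepdims, initial, where)
ValueError: zero-size array to reduction operation minimum which has no identity
```

View pics/s8.png

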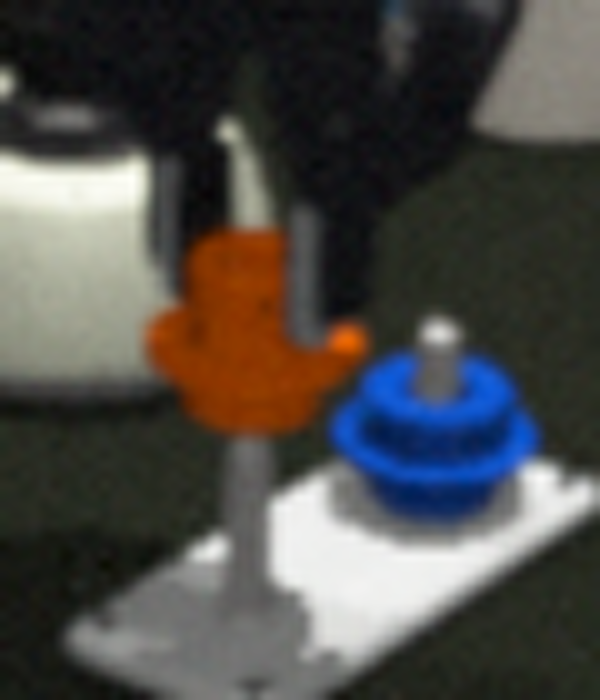

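Emit:
arm_command(targets="-0.02 -0.02 0.15 0 0 0; 0 0 0.15 0 0 0; 0 0 0.15 0 0 0; 0 0 0.15 0 0 0; 0 0 0 0 0 0")

```text
time_s: 7.78
tool_pos: [0.5623, -0.1821, 0.0972]
ee_rot: [[0.956, 0.292, -0.002], [0.292, -0.956, 0.001], [-0.002, -0.001, -1.0]]
force: [-0.5, -0.5, -0.3]
finger_gap: 0.0318
```

Emit:
arm_command(targets="0 0 0.25 0 0 0; 0 0 0.25 0 0 0; 0 0 0.25 0 0 0; 0 0 0.25 0 0 0; 0 0 0 0 0 0")

```text
time_s: 8.2
tool_pos: [0.5618, -0.1819, 0.0663]
ee_rot: [[0.956, 0.292, -0.003], [0.292, -0.956, 0.001], [-0.003, -0.002, -1.0]]
force: [-0.3, -0.2, -0.8]
finger_gap: 0.0319
```

Run:
```python
from h import *
c=grab("scene");s=st();save(c,"pics/s9.png",(280,190,340,260),10)
w=grab("wrist");save(w,"pics/w9.png",(200,170,360,310),5)
```

```text
8.25 [ 0.5622 -0.1821  0.0673] [-1.3 -0.2 -0.4] 0.0324 [-0.376  0.372  1.413 -0.     1.359  0.899]
```

View pics/s9.png

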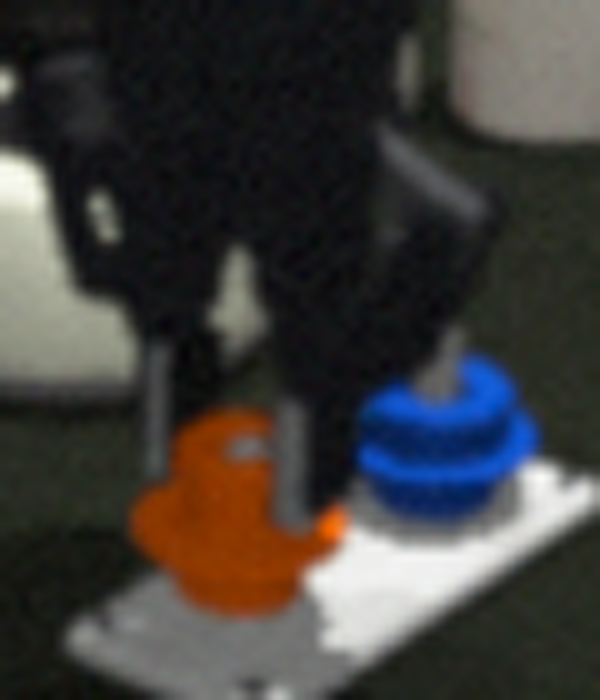

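View pics/w9.png

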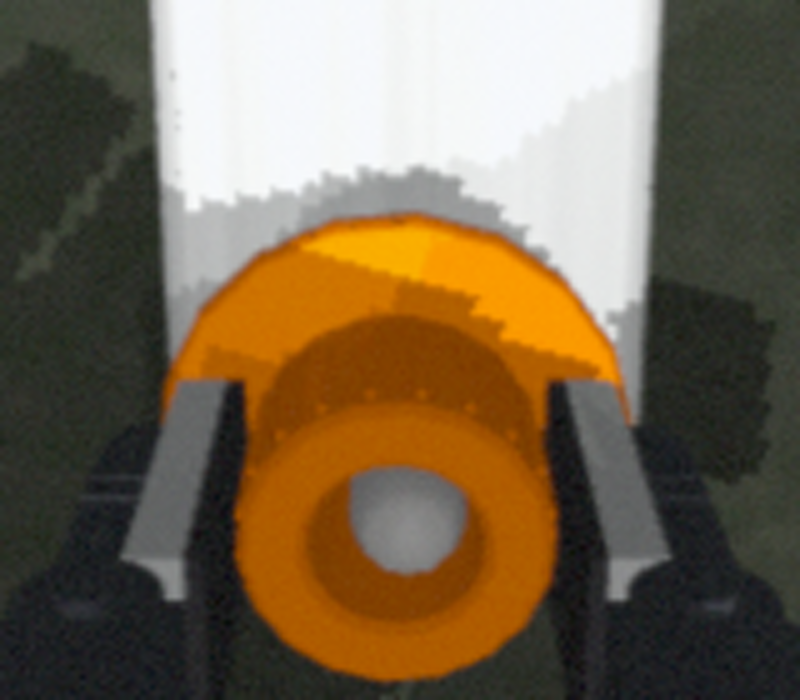

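Emit:
arm_command(targets="0.06 0.04 0 0 0 0; 0 0 0.1 0 0 0; 0 0 0.1 0 0 0; 0 0 0 0 0 0; 0 0 0 0 0 0")

```text
time_s: 8.72
tool_pos: [0.5648, -0.1829, 0.0626]
ee_rot: [[0.956, 0.292, -0.0], [0.292, -0.956, 0.0], [-0.0, -0.0, -1.0]]
force: [-0.2, 0.1, -0.8]
finger_gap: 0.0322
```

Run:
```python
from h import *
st();w=grab("wrist");save(w,"pics/w10.png",(200,170,360,310),5);st()
```

```text
8.72 [ 0.5648 -0.1829  0.0626] [-0.2  0.1 -0.8] 0.0322 [-0.375  0.384  1.409 -0.     1.35   0.899]
8.77 [ 0.5649 -0.183   0.0628] [-0.3 -1.   0.1] 0.0322 [-0.375  0.383  1.409 -0.     1.35   0.899]
```

View pics/w10.png

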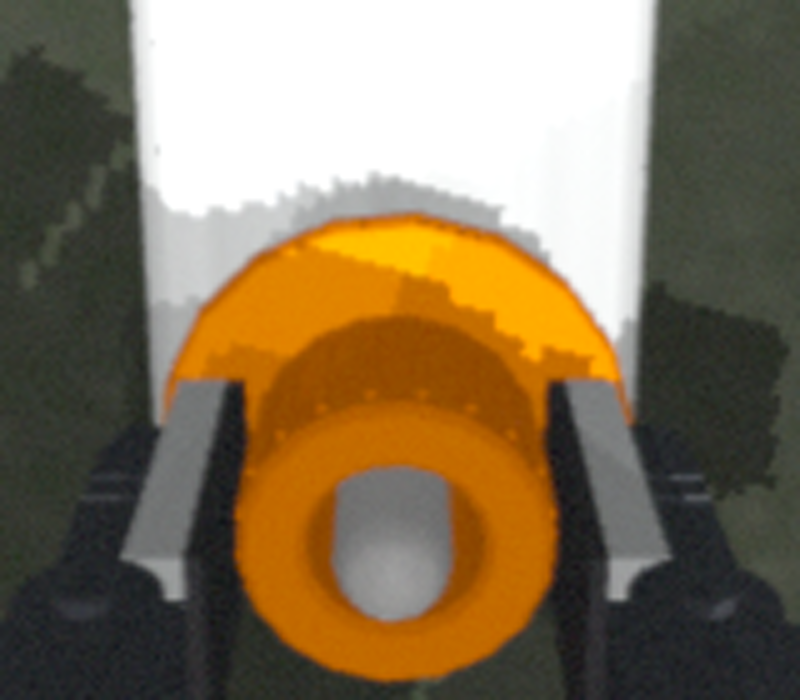

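Emit:
arm_command(targets="-0.02 0 0.06 0 0 0; 0 0 0.06 0 0 0; 0 0 0 0 0 0; 0 0 0 0 0 0; 0 0 0 0 0 0")

```text
time_s: 9.18
tool_pos: [0.5644, -0.1831, 0.0592]
ee_rot: [[0.956, 0.292, 0.0], [0.292, -0.956, -0.0], [-0.0, 0.0, -1.0]]
force: [0.3, 0.6, -0.5]
finger_gap: 0.0323
```

Emit:
arm_command(targets="0 0 0.04 0 0 0; 0 0 0 0 0 0; 0 0 0 0 0 0; 0 0 0 0 0 0")

```text
time_s: 9.52
tool_pos: [0.5646, -0.1832, 0.0582]
ee_rot: [[0.956, 0.292, 0.001], [0.292, -0.956, -0.0], [0.0, 0.001, -1.0]]
force: [1.2, -0.4, 1.0]
finger_gap: 0.0321
```

Emit:
arm_command(targets="0 0 0 0 0 0; 0 0 0 0 0 0; 0 0 0 0 0 0; 0 0 0 0 0 0", fingers=0.3)

```text
time_s: 9.85
tool_pos: [0.5643, -0.1831, 0.0579]
ee_rot: [[0.956, 0.292, -0.0], [0.292, -0.956, 0.0], [-0.0, -0.0, -1.0]]
force: [0.6, -0.3, 0.1]
finger_gap: 0.0554
```

Emit:
arm_command(targets="0 0 -0.3 0 0 0; 0 0 -0.5 0 0 0; 0 0 -0.7 0 0 0; 0 0 -0.8 0 0 0; 0 0 -0.8 0 0 0")

```text
time_s: 10.27
tool_pos: [0.5642, -0.183, 0.1525]
ee_rot: [[0.956, 0.292, -0.0], [0.292, -0.956, 0.0], [-0.0, -0.0, -1.0]]
force: [0.0, -0.4, 0.1]
finger_gap: 0.0558
```

Run:
```python
from h import *
st();c=grab("scene");save(c,"pics/s11.png",(220,150,360,265),5)
w=grab("wrist");save(w,"pics/w11.png");np.savez("w11.npz",**w);st()
```

```text
10.27 [ 0.5642 -0.183   0.1525] [ 0.  -0.4  0.1] 0.0558 [-0.376  0.294  1.331 -0.     1.516  0.899]
10.37 [ 0.5664 -0.1839  0.1571] [ 0.1  0.2 -0.1] 0.0556 [-0.376  0.291  1.326 -0.     1.515  0.899]
```

View pics/s11.png

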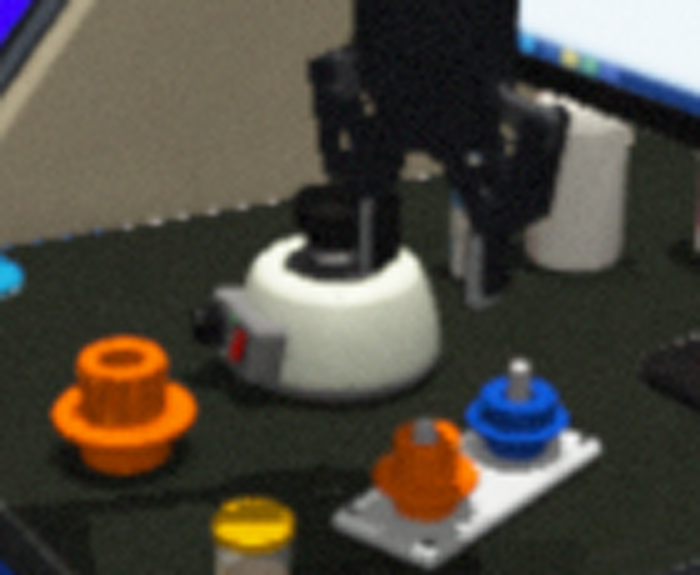

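View pics/w11.png

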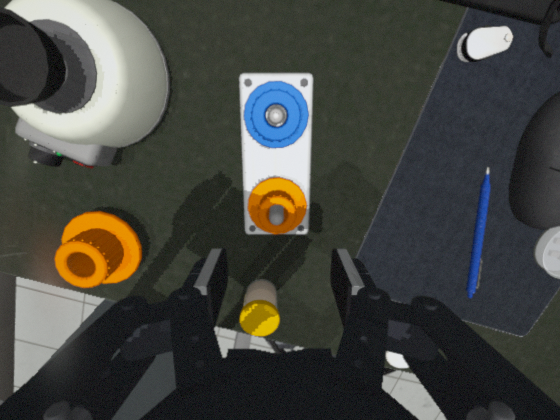

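Emit:
arm_command(targets="-0.7 -0.1 0 0 0 0; -1 -0.18 0 0 0 0; -1 -0.18 0 0 0 0; -1 -0.16 0 0 0 0; 0 0 0 0 0 0", fingers=1)

```text
time_s: 10.78
tool_pos: [0.4487, -0.1978, 0.1499]
ee_rot: [[0.957, 0.29, -0.004], [0.29, -0.957, 0.001], [-0.003, -0.002, -1.0]]
force: [-0.5, 0.2, 0.2]
finger_gap: 0.0854
```

Emit:
arm_command(targets="0 0 0 0 0 0; 0 0 0 0 0 0; 0 0 0 0 0 0")

```text
time_s: 11.03
tool_pos: [0.4536, -0.1977, 0.1512]
ee_rot: [[0.956, 0.292, 0.001], [0.292, -0.956, -0.0], [0.001, 0.0, -1.0]]
force: [0.2, 0.9, 0.3]
finger_gap: 0.0853
```

```bash
cat >> h.py <<'E'
from scipy.optimize import least_squares
def yjar(c,s,z=.046,r=.019,vmax=999):
    hsv=cv2.cvtColor(c["pixels"],cv2.COLOR_RGB2HSV)
    m=cv2.inRange(hsv,(20,120,80),(34,255,255));n,l,q,ce=cv2.connectedComponentsWithStats(m)
    i=1+np.argmax(q[1:,4]);print(q[i],ce[i])
    k=max(cv2.findContours(((l==i)*255).astype(np.uint8),cv2.RETR_EXTERNAL,cv2.CHAIN_APPROX_NONE)[0],key=cv2.contourArea)
    W=np.array([onplane(c,*p[0],z)[:2] for p in k if p[0][1]<vmax])
    x=least_squares(lambda x:np.hypot(W[:,0]-x[0],W[:,1]-x[1])-x[2],[*W.mean(0),r],loss="soft_l1",f_scale=.001).x
    e=np.array([x[0],x[1],z]);print(e.round(4),"r",x[2].round(4),"tool",(s["ee_rot"].T@(e-s["tool_pos"])).round(4))
E
python3 - <<'E'
from h import *
s=st();w=grab("wrist");save(w,"pics/w12.png");np.savez("w12.npz",**w);s=st();yjar(w,s,.048)
E
```

```text
11.03 [ 0.4536 -0.1977  0.1512] [0.2 0.9 0.3] 0.0853 [-0.486  0.024  1.635  0.     1.482  0.789]
11.08 [ 0.4536 -0.1976  0.1511] [ 0.5 -0.1  0.2] 0.0853 [-0.486  0.024  1.635  0.     1.482  0.788]
[ 269   31   69   75 3022] [303.3911317   67.08769027]
[ 0.5613 -0.1824  0.048 ] r 0.0239 tool [0.1075 0.0169 0.1031]
```

View pics/w12.png

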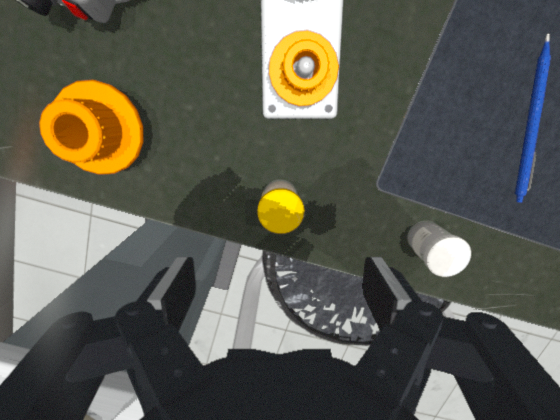

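```bash
sed -i 's/(20,120,80),(34/(25,120,80),(34/' h.py
python3 - <<'E'
from h import *
s=state();w=dict(np.load("w12.npz"));yjar(w,s,.048)
E
```

```text
[258 189  46  38 882] [280.66326531 203.21315193]
[ 0.4603 -0.1954  0.048 ] r 0.014 tool [ 0.007  -0.0002  0.1031]
```

```bash
sed -i 's/(25,120,80),(34/(22,120,60),(34/; s/if p\[0\]\[1\]<vmax/if p[0][1]<vmax/; s/m=cv2.inRange(hsv,(22,120,60),(34,255,255));/m=cv2.inRange(hsv,(22,120,60),(34,255,255));m[:150]=0;m[:,:235]=0;m[:,330:]=0;/' h.py
python3 - <<'E'
from h import *
s=state();w=dict(np.load("w12.npz"));yjar(w,s,.048);save(w,"pics/w12c.png",(240,170,320,250),7)
hsv=cv2.cvtColor(w["pixels"],cv2.COLOR_RGB2HSV);print(hsv[195:230:5,281])
for v in (211,213):
  e=onplane(w,281,v,.048);print(e,s["ee_rot"].T@(e-s["tool_pos"]))
E
```

```text
[ 257  188   48   46 1734] [280.29123414 210.64417532]
[ 0.4549 -0.1982  0.048 ] r 0.0193 tool [0.001  0.001  0.1031]
[[ 29 255 255]
 [ 29 255 255]
 [ 26 255 235]
 [ 24 255 185]
 [ 25 255 186]
 [ 24 255 181]
 [ 24 255 185]]
[ 0.45520311 -0.19873652  0.048     ] [0.00117868 0.00153616 0.10308802]
[ 0.45355018 -0.19924672  0.048     ] [-0.0005512   0.00154071  0.10308753]
```

View pics/w12c.png

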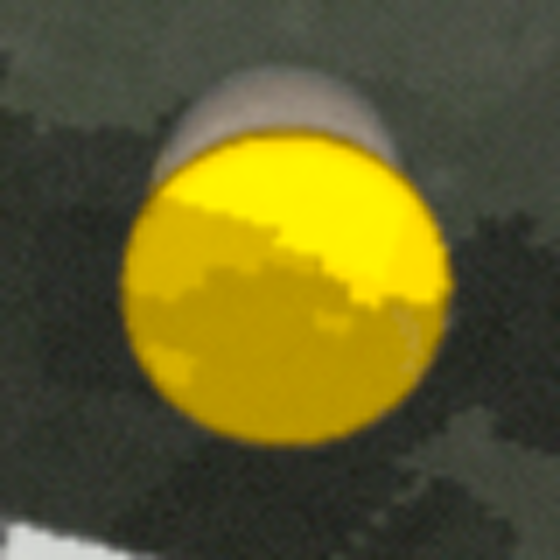

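Emit:
arm_command(targets="0 0.03 0.7 0 0 0; 0 0 0.9 0 0 0; 0 0 0.9 0 0 0; 0 0 0.7 0 0 0; 0 0 0.4 0 0 0")

```text
time_s: 11.5
tool_pos: [0.4524, -0.1977, 0.0399]
ee_rot: [[0.956, 0.293, -0.004], [0.293, -0.956, 0.002], [-0.003, -0.003, -1.0]]
force: [0.4, -0.0, -1.0]
finger_gap: 0.0857
```

Emit:
arm_command(targets="0 0 0 0 0 0; 0 0 0 0 0 0; 0 0 0 0 0 0", fingers=0)

```text
time_s: 11.75
tool_pos: [0.454, -0.1989, 0.0441]
ee_rot: [[0.956, 0.292, 0.002], [0.292, -0.956, -0.001], [0.001, 0.001, -1.0]]
force: [-0.3, 0.4, 0.1]
finger_gap: 0.0516
```

Run:
```python
from h import *
w=grab("wrist");save(w,"pics/w13.png");np.savez("w13.npz",**w);s=st();yjar(w,s,.048)
```

```text
11.8 [ 0.4541 -0.1989  0.0444] [-0.4 -0.6  0.2] 0.0439 [-0.487  0.153  1.728 -0.     1.259  0.787]
[ 238  245   83   77 4923] [278.79219988 283.41966281]
[ 0.4558 -0.198   0.048 ] r 0.0196 tool [ 0.0019 -0.0004 -0.0036]
```

View pics/w13.png

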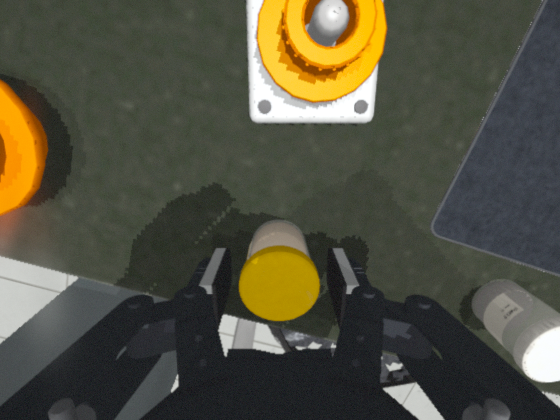

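Emit:
arm_command(targets="0.03 0 0.05 0 0 0; 0 0 0 0 0 0; 0 0 0 0 0 0; 0 0 0 0 0 0; 0 0 0 0 0 0", fingers=-0.5, newtons=60)

```text
time_s: 12.22
tool_pos: [0.4552, -0.199, 0.0441]
ee_rot: [[0.956, 0.292, 0.003], [0.292, -0.956, -0.002], [0.003, 0.003, -1.0]]
force: [-3.2, 2.0, 10.8]
finger_gap: 0.0345
```

Emit:
arm_command(targets="0 0 0 0 0 0; 0 0 -0.3 0 0 0; 0 0 -0.5 0 0 0; 0 0 -0.7 0 0 0; 0 0 -0.8 0 0 0")

```text
time_s: 12.63
tool_pos: [0.4535, -0.198, 0.1113]
ee_rot: [[0.956, 0.292, -0.001], [0.292, -0.956, 0.001], [-0.001, -0.001, -1.0]]
force: [0.0, -0.2, -1.0]
finger_gap: 0.0347
```

Emit:
arm_command(targets="0 0 -0.9 0 0 0; 0 0 -0.9 0 0 0; 0 0 -0.9 0 0 0; 0 0 0 0 0 0; 0 0 0 0 0 0")

```text
time_s: 13.05
tool_pos: [0.4547, -0.1987, 0.194]
ee_rot: [[0.956, 0.292, 0.004], [0.292, -0.956, -0.002], [0.003, 0.003, -1.0]]
force: [0.4, 0.3, -0.9]
finger_gap: 0.0345
```

Run:
```python
from h import *
w=grab("wrist");save(w,"pics/w14.png");np.savez("w14.npz",**w);s=st();yjar(w,s,s["tool_pos"][2]+.0055)
c=grab("scene");save(c,"pics/s14.png",(200,100,360,265),4)
```

```text
13.1 [ 0.454  -0.1983  0.192 ] [ 1.  -0.8 -0.6] 0.0346 [-0.486 -0.005  1.582 -0.     1.564  0.788]
[ 241  246   77   75 4658] [278.82632031 283.41927866]
[ 0.4563 -0.1979  0.1975] r 0.0192 tool [ 0.0023  0.0003 -0.0055]
```

View pics/w14.png

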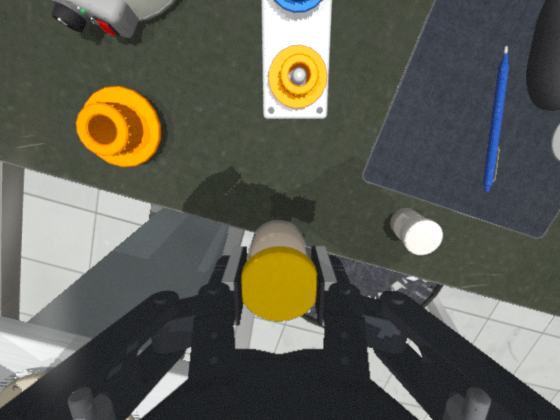

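View pics/s14.png

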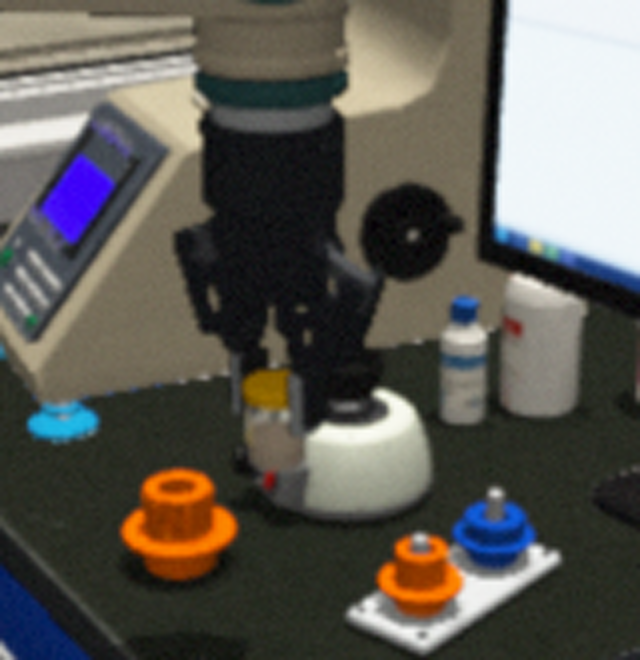

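Emit:
arm_command(targets="0.4 -0.4 0 0 0 0; 0.7 -0.75 0 0 0 0; 0.8 -0.8 0 0 0 0; 0.8 -0.8 0 0 0 0; 0.8 -0.8 0 0 0 0")

```text
time_s: 13.57
tool_pos: [0.5231, -0.0643, 0.1898]
ee_rot: [[0.957, 0.291, -0.003], [0.291, -0.957, 0.0], [-0.003, -0.001, -1.0]]
force: [0.2, -0.9, -0.5]
finger_gap: 0.0343
```

Emit:
arm_command(targets="0.5 -0.55 0 0 0 0; 0.37 -0.38 0 0 0 0; 0 0 0 0 0 0; 0 0 0 0 0 0; 0 0 0 0 0 0")

```text
time_s: 13.98
tool_pos: [0.5395, -0.032, 0.1904]
ee_rot: [[0.957, 0.291, -0.002], [0.291, -0.957, -0.0], [-0.002, -0.0, -1.0]]
force: [-0.1, 0.1, 0.3]
finger_gap: 0.0348
```

Run:
```python
from h import *
w=grab("wrist");save(w,"pics/w15.png");np.savez("w15.npz",**w);s=st();yjar(w,s,s["tool_pos"][2]+.0045)
print(proj(w,(.626,-.005,.104)),proj(w,(.626,-.005,.09)))
```

```text
14.03 [ 0.5396 -0.0323  0.1908] [-0.2 -0.2 -1.5] 0.0344 [-0.128  0.124  1.449 -0.     1.57   1.148]
[ 241  246   76   75 4665] [278.75305466 283.49303323]
[ 0.5418 -0.031   0.1953] r 0.019 tool [ 0.0025 -0.0006 -0.0045]
[278.52371898  92.55100714] [278.56694481  93.682726  ]
```

View pics/w15.png

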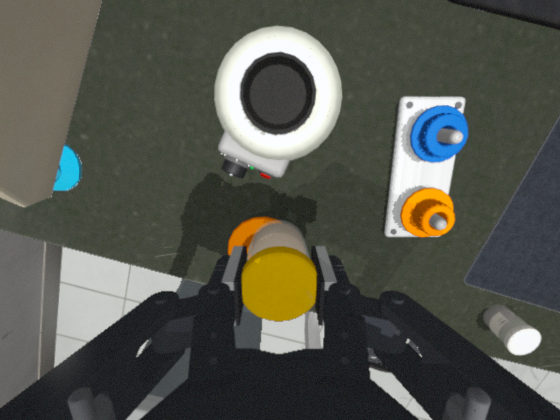

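Run:
```python
from h import *
c=dict(np.load("w15.npz"));save(c,"pics/w15c.png",(205,15,355,170),5)
g=cv2.cvtColor(c["pixels"],cv2.COLOR_RGB2GRAY)
print(g[93,230:330].tolist())
for th in (32,40,70,100):
    m=((g<th)*255).astype(np.uint8)
    n,l,q,ce=cv2.connectedComponentsWithStats(m);i=l[93,278]
    if i==0: continue
    k=max(cv2.findContours(((l==i)*255).astype(np.uint8),cv2.RETR_EXTERNAL,cv2.CHAIN_APPROX_NONE)[0],key=cv2.contourArea)
    print(th,q[i])
    W=np.array([onplane(c,*p[0],.104)[:2] for p in k],np.float32)
    if q[i,4]<10000: print(cv2.fitEllipse(W),cv2.minEnclosingCircle(W))
```

```text
[251, 252, 252, 253, 253, 252, 252, 252, 249, 206, 120, 70, 61, 54, 32, 22, 37, 27, 35, 38, 60, 63, 62, 63, 63, 61, 64, 63, 65, 62, 65, 63, 64, 61, 61, 65, 64, 65, 63, 62, 63, 61, 62, 64, 65, 67, 64, 63, 66, 64, 68, 65, 67, 63, 63, 64, 65, 64, 61, 65, 62, 65, 62, 61, 63, 66, 67, 65, 66, 67, 63, 61, 67, 65, 66, 62, 45, 32, 33, 34, 28, 27, 45, 62, 62, 109, 213, 245, 250, 252, 253, 253, 253, 253, 253, 253, 253, 252, 253, 252]
70 [ 241   53   74   80 4600]
((0.6248972415924072, -0.004680807236582041), (0.04843532294034958, 0.049769483506679535), 103.72203826904297) ((0.6248434782028198, -0.004554136656224728), 0.025200076401233673)
100 [ 241   52   75   82 4756]
((0.6247453689575195, -0.004649651702493429), (0.04925950616598129, 0.05056038498878479), 104.13931274414062) ((0.6247723698616028, -0.00438179075717926), 0.02572351135313511)
```

View pics/w15c.png

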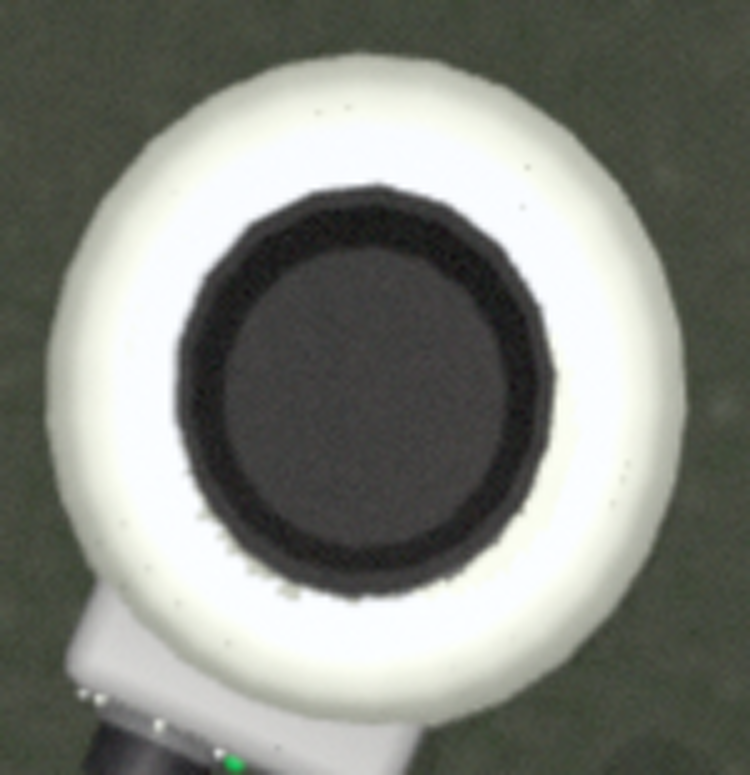

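Emit:
arm_command(targets="0.4 -0.04 0 0 0 0; 0.7 0 0 0 0 0; 0.8 0 0 0 0 0; 0.7 0 0 0 0 0; 0.32 0 0 0 0 0")

```text
time_s: 14.45
tool_pos: [0.6247, -0.0054, 0.1909]
ee_rot: [[0.957, 0.291, -0.0], [0.291, -0.957, 0.0], [-0.0, -0.0, -1.0]]
force: [-0.3, -0.6, -0.4]
finger_gap: 0.0344
```

Emit:
arm_command(targets="0 0 0 0 0 0; 0 0 0 0 0 0; 0 0 0.2 0 0 0; 0 0 0.2 0 0 0; 0 0 0 0 0 0")

```text
time_s: 14.87
tool_pos: [0.6224, -0.0052, 0.1776]
ee_rot: [[0.957, 0.291, -0.003], [0.291, -0.957, 0.0], [-0.003, -0.001, -1.0]]
force: [-0.5, -0.4, -0.9]
finger_gap: 0.0346
```

Emit:
arm_command(targets="0 0 0 0 0 0; 0 0 0 0 0 0; 0 0 0 0 0 0")

```text
time_s: 15.12
tool_pos: [0.6235, -0.0049, 0.1799]
ee_rot: [[0.957, 0.292, 0.001], [0.292, -0.957, -0.0], [0.001, 0.0, -1.0]]
force: [-0.2, -0.3, -1.0]
finger_gap: 0.0342
```

Run:
```python
from h import *
w=grab("wrist");save(w,"pics/w16.png");s=st();print(s["ee_rot"].round(4));yjar(w,s,s["tool_pos"][2]+.004)
c=grab("scene");save(c,"pics/s16.png",(240,110,330,210),6);np.savez("s16.npz",**c)
```

```text
15.17 [ 0.6236 -0.0048  0.1799] [ 0.1  0.4 -0.4] 0.0346 [-0.067  0.361  1.194 -0.     1.586  1.208]
[[ 9.565e-01  2.918e-01  7.000e-04]
 [ 2.918e-01 -9.565e-01 -1.000e-04]
 [ 6.000e-04  3.000e-04 -1.000e+00]]
[ 241  247   77   75 4678] [278.8612655  283.69132108]
[ 0.6252 -0.0041  0.1839] r 0.0192 tool [ 0.0018 -0.0002 -0.004 ]
```

View pics/w16.png

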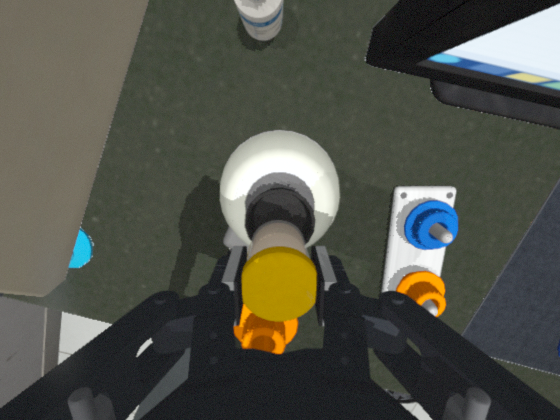

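View pics/s16.png

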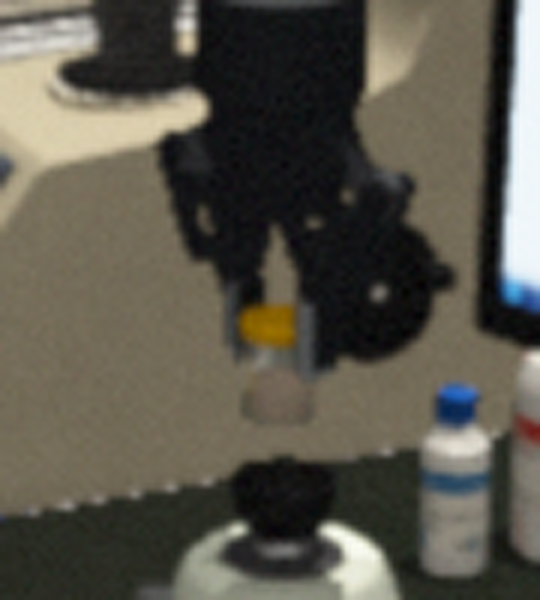

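Emit:
arm_command(targets="0 0.02 0.2 0 0 0; 0 0 0.25 0 0 0; 0 0 0.25 0 0 0; 0 0 0 0 0 0; 0 0 0 0 0 0")

```text
time_s: 15.63
tool_pos: [0.6233, -0.0053, 0.1573]
ee_rot: [[0.956, 0.292, -0.002], [0.292, -0.956, 0.0], [-0.002, -0.001, -1.0]]
force: [-0.5, 0.1, 0.2]
finger_gap: 0.0344
```

Emit:
arm_command(targets="0 0 0 0 0 0; 0 0 0 0 0 0; 0 0 0 0 0 0")

```text
time_s: 15.88
tool_pos: [0.6239, -0.0054, 0.159]
ee_rot: [[0.956, 0.292, 0.001], [0.292, -0.956, -0.0], [0.001, 0.0, -1.0]]
force: [-0.1, 0.4, -1.1]
finger_gap: 0.0345
```

Run:
```python
from h import *
w=grab("wrist");save(w,"pics/w17.png",(200,150,360,330),4);s=st();yjar(w,s,s["tool_pos"][2]+.004)
c=grab("scene");save(c,"pics/s17.png",(260,140,320,200),10);np.savez("s17.npz",**c)
print(proj(c,(.6245,-.0055,.104)),proj(c,(.6245,-.0055,.155)))
```

```text
15.93 [ 0.6239 -0.0054  0.1589] [-0.1  0.1 -1.2] 0.0348 [-0.068  0.374  1.22  -0.     1.547  1.207]
[ 241  247   77   74 4706] [278.8759031  283.72906927]
[ 0.6256 -0.0047  0.1629] r 0.0193 tool [ 0.0018 -0.0002 -0.004 ]
[286.76918129 188.56007366] [286.73829278 171.55522   ]
```

View pics/w17.png

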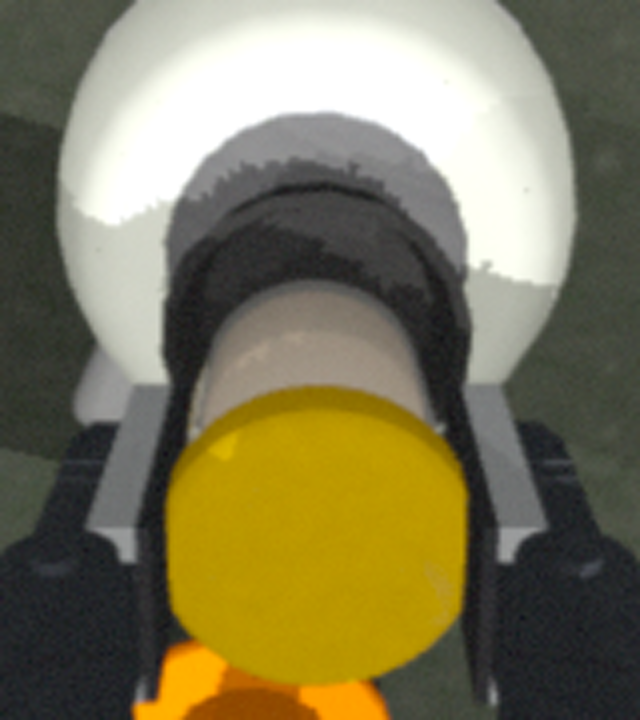

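View pics/s17.png

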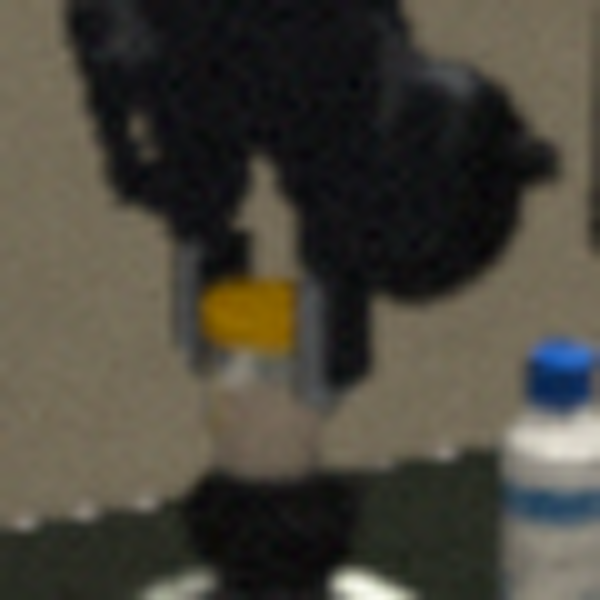

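Run:
```python
from h import *
c=dict(np.load("s17.npz"));g=cv2.cvtColor(c["pixels"],cv2.COLOR_RGB2GRAY)
for v in (182,184,186,189,191,193):print(v,g[v,274:302].tolist())
c0=dict(np.load("s16.npz"));g=cv2.cvtColor(c0["pixels"],cv2.COLOR_RGB2GRAY)
for v in (187,189,191,193):print(v,g[v,274:302].tolist())
P=(.6245,-.0055)
print(proj(c,(*P,.1)),proj(c,(P[0]+.0223,P[1]-.0144,.1)),proj(c,(P[0]-.0223,P[1]+.0144,.1)))
```

```text
182 [108, 108, 109, 110, 107, 106, 97, 91, 94, 97, 99, 102, 104, 105, 103, 100, 100, 94, 99, 108, 108, 110, 105, 106, 109, 107, 109, 108]
184 [110, 111, 108, 111, 110, 107, 111, 95, 90, 92, 99, 102, 98, 101, 99, 99, 89, 90, 100, 105, 105, 107, 107, 105, 107, 108, 105, 104]
186 [112, 110, 110, 105, 109, 104, 96, 75, 77, 83, 91, 93, 92, 92, 93, 88, 79, 70, 80, 86, 90, 89, 88, 90, 95, 70, 52, 46]
189 [117, 107, 91, 86, 58, 29, 15, 15, 18, 15, 17, 16, 22, 17, 17, 17, 18, 18, 17, 15, 17, 25, 34, 44, 39, 42, 36, 42]
191 [59, 52, 43, 43, 24, 20, 17, 19, 12, 15, 15, 16, 18, 14, 26, 20, 19, 21, 20, 17, 15, 23, 36, 40, 40, 41, 42, 44]
193 [40, 41, 42, 42, 35, 17, 13, 11, 11, 14, 20, 13, 14, 19, 16, 14, 19, 19, 13, 16, 19, 32, 36, 44, 44, 45, 41, 42]
187 [109, 107, 105, 108, 103, 91, 59, 33, 30, 25, 29, 26, 16, 26, 27, 28, 25, 32, 32, 37, 41, 45, 47, 47, 45, 43, 44, 36]
189 [118, 110, 89, 85, 56, 24, 14, 12, 17, 16, 19, 15, 19, 19, 19, 23, 20, 16, 17, 18, 14, 25, 38, 44, 38, 45, 43, 41]
191 [56, 51, 46, 45, 31, 17, 18, 14, 21, 12, 24, 20, 21, 25, 21, 21, 22, 20, 16, 21, 25, 22, 39, 40, 36, 41, 45, 41]
193 [40, 43, 43, 41, 36, 22, 10, 11, 11, 14, 10, 15, 16, 20, 22, 18, 19, 17, 14, 13, 14, 26, 37, 43, 39, 45, 41, 43]
[286.77155113 189.86814399] [296.16313083 189.86258842] [277.37989879 189.87309586]
```

Run:
```python
from h import *
w=grab("wrist");s=st();R=s["ee_rot"];p=s["tool_pos"];np.savez("w17.npz",**w)
save(w,"pics/w17b.png",(230,175,330,255),8)
for nm,v,z,r in [("jar bottom far",220.75,p[2]-.0441,.018),("jar far lid",246.8,p[2]+.0039,.019),("cup rim far",195.75,.104,.0265)]:
    e=onplane(w,279,v,z);t=R.T@(e-p);print(nm,t.round(4),"centre x",(t[0]-r).round(4))
```

```text
16.03 [ 0.6238 -0.0054  0.1588] [ 0.5  0.6 -0.6] 0.0344 [-0.068  0.374  1.22  -0.     1.547  1.207]
jar bottom far [ 0.0155 -0.0002  0.0441] centre x -0.0025
jar far lid [ 0.0216 -0.0002 -0.0039] centre x 0.0026
cup rim far [ 0.0282 -0.0002  0.0548] centre x 0.0017
```

View pics/w17b.png

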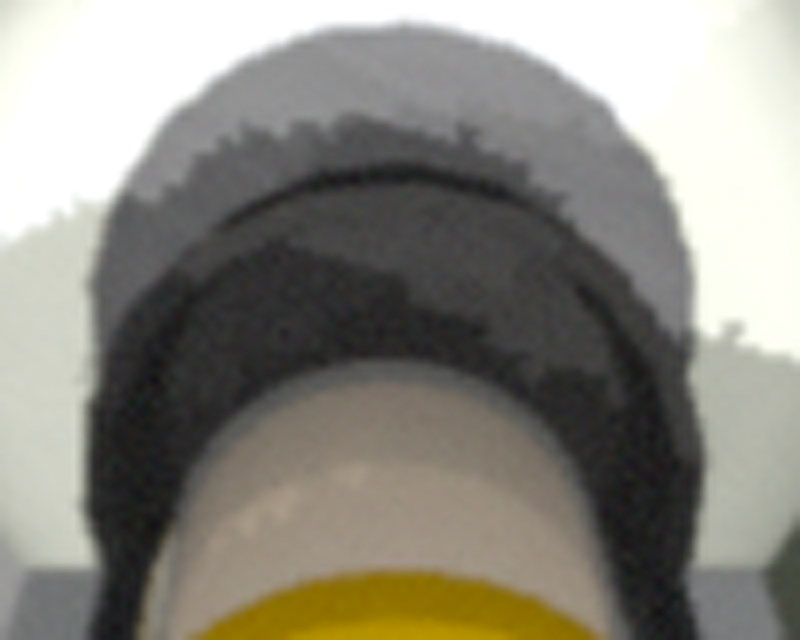

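Run:
```python
from h import *
ims=[]
for f in ("w13","w14","w15","w17"):
    w=dict(np.load(f+".npz"));g=cv2.cvtColor(w["pixels"],cv2.COLOR_RGB2GRAY)
    print(f,g[212:252,279].tolist())
    ims.append(cv2.resize(w["pixels"][200:330,235:325,::-1],None,fx=2.2,fy=2.2*1.5,interpolation=cv2.INTER_CUBIC))
cv2.imwrite("pics/cmp.png",np.hstack(ims))
```

```text
w13 [78, 79, 73, 72, 72, 55, 49, 66, 86, 93, 101, 110, 110, 113, 118, 117, 119, 121, 121, 124, 134, 137, 138, 138, 137, 141, 139, 139, 141, 142, 142, 142, 143, 122, 104, 103, 103, 108, 111, 115]
w14 [44, 44, 40, 40, 45, 51, 49, 51, 80, 89, 93, 109, 113, 116, 118, 122, 122, 123, 123, 126, 131, 140, 142, 141, 145, 145, 145, 147, 147, 147, 145, 147, 150, 145, 122, 107, 107, 108, 111, 114]
w15 [34, 36, 39, 32, 33, 38, 37, 49, 84, 108, 112, 110, 108, 110, 113, 111, 114, 118, 115, 114, 122, 130, 134, 133, 133, 132, 134, 137, 138, 137, 139, 140, 140, 138, 115, 100, 97, 101, 103, 108]
w17 [39, 39, 37, 42, 35, 42, 39, 46, 80, 88, 97, 111, 114, 120, 118, 121, 124, 125, 125, 128, 134, 140, 143, 142, 146, 142, 147, 148, 147, 148, 149, 151, 148, 149, 126, 108, 107, 109, 111, 114]
```

View pics/cmp.png

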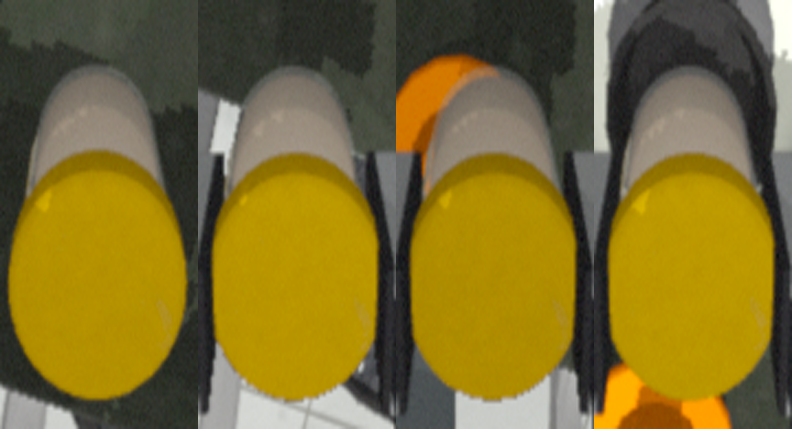

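Emit:
arm_command(targets="0 0 0.15 0 0 0; 0 0 0.15 0 0 0; 0 0 0.15 0 0 0; 0 0 0 0 0 0; 0 0 0 0 0 0")

```text
time_s: 16.45
tool_pos: [0.6234, -0.0054, 0.1442]
ee_rot: [[0.956, 0.292, -0.001], [0.292, -0.956, 0.0], [-0.001, -0.0, -1.0]]
force: [-0.3, 0.4, -1.1]
finger_gap: 0.0344
```

Emit:
arm_command(targets="0 0 0.08 0 0 0; 0 0 0.08 0 0 0; 0 0 0 0 0 0; 0 0 0 0 0 0; 0 0 0 0 0 0")

```text
time_s: 16.87
tool_pos: [0.6238, -0.0054, 0.1403]
ee_rot: [[0.956, 0.292, 0.0], [0.292, -0.956, -0.0], [0.0, 0.0, -1.0]]
force: [0.2, 1.0, 0.1]
finger_gap: 0.0342
```

Emit:
arm_command(targets="0 0 0.07 0 0 0; 0 0 0.07 0 0 0; 0 0 0 0 0 0; 0 0 0 0 0 0; 0 0 0 0 0 0")

```text
time_s: 17.28
tool_pos: [0.6237, -0.0054, 0.136]
ee_rot: [[0.956, 0.292, 0.0], [0.292, -0.956, -0.0], [-0.0, 0.0, -1.0]]
force: [0.2, 0.6, -0.7]
finger_gap: 0.0348
```

Run:
```python
from h import *
w=grab("wrist");s=st();save(w,"pics/w18.png",(200,170,360,320),5);np.savez("w18.npz",**w)
c=grab("scene");save(c,"pics/s18.png",(260,140,320,200),10);s=st();yjar(w,s,s["tool_pos"][2]+.004)
```

```text
17.33 [ 0.6238 -0.0054  0.1361] [ 0.1 -0.3 -0.9] 0.0344 [-0.068  0.391  1.245 -0.     1.506  1.207]
17.38 [ 0.6238 -0.0054  0.1361] [ 0.1  0.  -0.8] 0.0348 [-0.068  0.391  1.245 -0.     1.506  1.207]
[ 241  247   77   76 4736] [278.73648649 283.96811655]
[ 0.6253 -0.0046  0.1401] r 0.0193 tool [ 0.0017 -0.0003 -0.004 ]
```

View pics/w18.png

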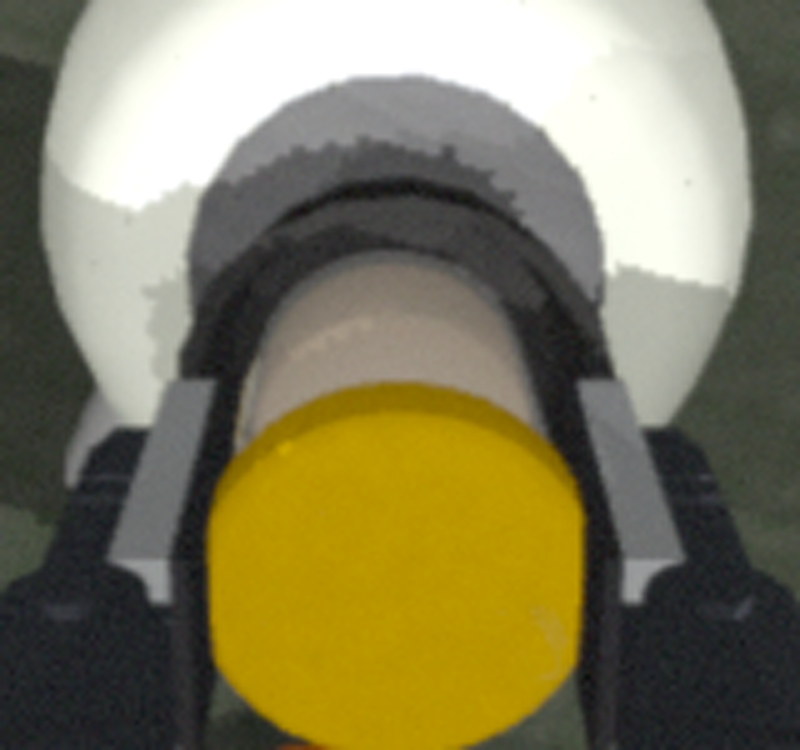

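View pics/s18.png

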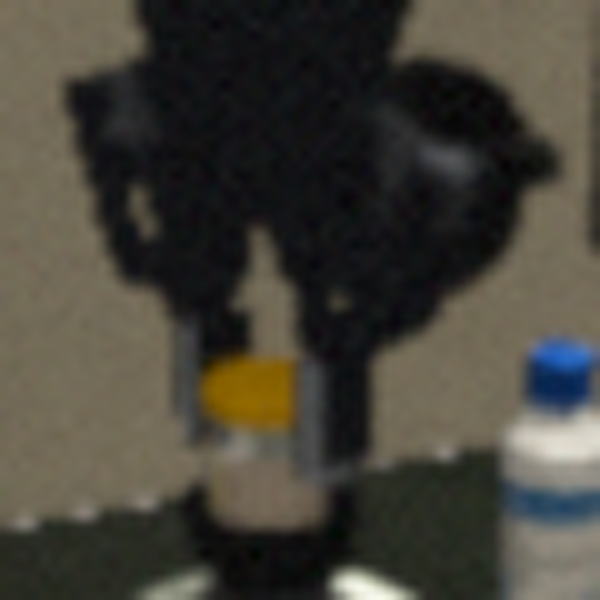

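Emit:
arm_command(targets="0 0 0.05 0 0 0; 0 0 0.05 0 0 0; 0 0 0 0 0 0; 0 0 0 0 0 0; 0 0 0 0 0 0")

```text
time_s: 17.8
tool_pos: [0.6241, -0.0053, 0.1338]
ee_rot: [[0.956, 0.292, 0.001], [0.292, -0.956, -0.0], [0.001, 0.0, -1.0]]
force: [-0.5, -0.5, 5.6]
finger_gap: 0.0339
```

Emit:
arm_command(targets="0 0 0.05 0 0 0; 0 0 0.05 0 0 0; 0 0 0 0 0 0; 0 0 0 0 0 0; 0 0 0 0 0 0")

```text
time_s: 18.22
tool_pos: [0.6241, -0.0053, 0.1311]
ee_rot: [[0.956, 0.292, 0.002], [0.292, -0.956, -0.0], [0.002, 0.001, -1.0]]
force: [-1.0, 1.1, 6.7]
finger_gap: 0.035
```

Emit:
arm_command(targets="0 0 0.05 0 0 0; 0 0 0.05 0 0 0; 0 0 0 0 0 0; 0 0 0 0 0 0; 0 0 0 0 0 0")

```text
time_s: 18.63
tool_pos: [0.6243, -0.0053, 0.1286]
ee_rot: [[0.956, 0.292, 0.002], [0.292, -0.956, -0.0], [0.002, 0.001, -1.0]]
force: [-2.6, 1.5, 8.8]
finger_gap: 0.0342
```

Emit:
arm_command(targets="0 0 0.05 0 0 0; 0 0 0.05 0 0 0; 0 0 0 0 0 0; 0 0 0 0 0 0; 0 0 0 0 0 0")

```text
time_s: 19.05
tool_pos: [0.6243, -0.0052, 0.126]
ee_rot: [[0.956, 0.292, 0.003], [0.292, -0.956, -0.0], [0.003, 0.001, -1.0]]
force: [-1.9, 1.6, 10.7]
finger_gap: 0.0345
```

Emit:
arm_command(targets="0 0 0.03 0 0 0; 0 0 0 0 0 0; 0 0 0 0 0 0; 0 0 0 0 0 0")

```text
time_s: 19.38
tool_pos: [0.6244, -0.0052, 0.1253]
ee_rot: [[0.956, 0.292, 0.003], [0.292, -0.956, -0.0], [0.003, 0.001, -1.0]]
force: [-2.8, 1.1, 11.1]
finger_gap: 0.0344
```

Emit:
arm_command(targets="0 0 0.04 0 0 0; 0 0 0 0 0 0; 0 0 0 0 0 0; 0 0 0 0 0 0")

```text
time_s: 19.72
tool_pos: [0.6244, -0.0052, 0.1243]
ee_rot: [[0.956, 0.292, 0.003], [0.292, -0.956, -0.0], [0.003, 0.001, -1.0]]
force: [-3.6, 1.4, 11.8]
finger_gap: 0.0349
```

Emit:
arm_command(targets="0 0 0.04 0 0 0; 0 0 0 0 0 0; 0 0 0 0 0 0; 0 0 0 0 0 0")

```text
time_s: 20.05
tool_pos: [0.6247, -0.0052, 0.1241]
ee_rot: [[0.956, 0.292, 0.004], [0.292, -0.956, -0.0], [0.004, 0.001, -1.0]]
force: [-5.2, 1.9, 16.4]
finger_gap: 0.0348
```

Run:
```python
from h import *
w=grab("wrist");s=st();save(w,"pics/w19.png",(200,170,360,320),5);np.savez("w19.npz",**w)
c=grab("scene");save(c,"pics/s19.png",(230,130,350,250),6);s=st();yjar(w,s,s["tool_pos"][2]+.004)
```

```text
20.1 [ 0.6247 -0.0052  0.1241] [-4.2  1.4 15.9] 0.0345 [-0.068  0.4    1.258  0.     1.48   1.207]
20.15 [ 0.6247 -0.0052  0.1241] [-4.9  1.8 16.2] 0.0346 [-0.068  0.4    1.258  0.     1.48   1.207]
[ 241  247   76   76 4791] [278.67752035 284.3558756 ]
[ 0.6259 -0.0045  0.1281] r 0.0194 tool [ 0.0015 -0.0003 -0.004 ]
```

View pics/w19.png

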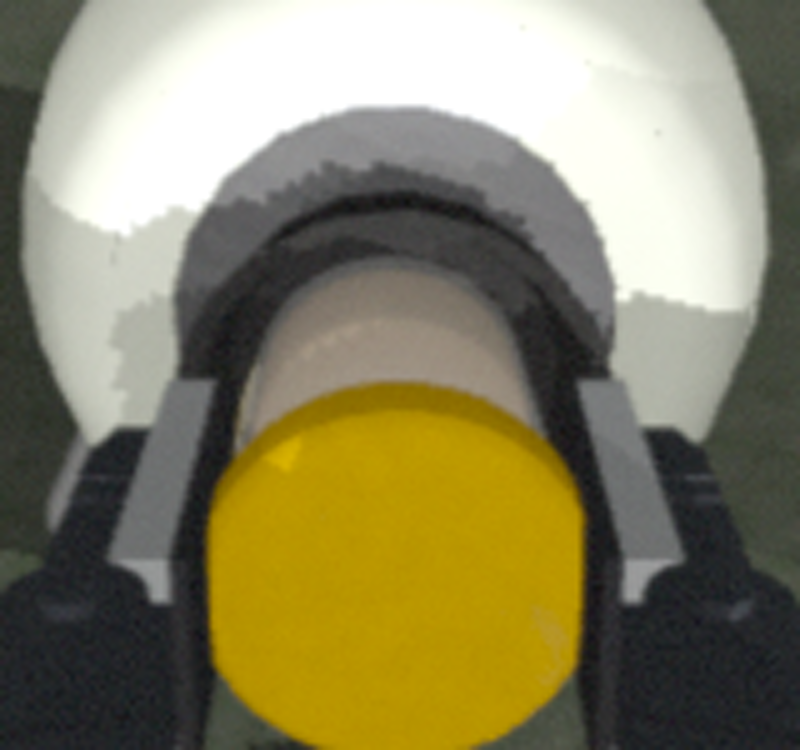

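View pics/s19.png

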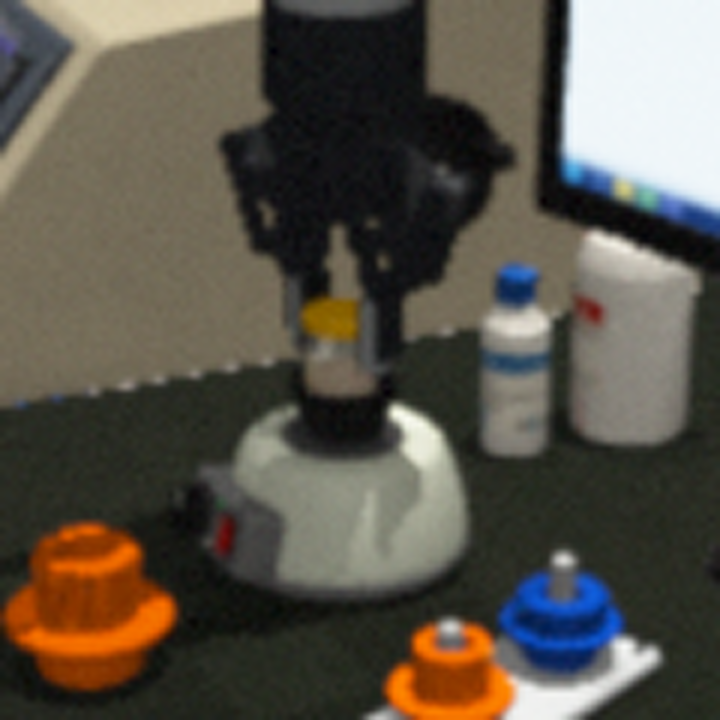

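Emit:
arm_command(targets="-0.02 0 0 0 0 0; 0 0 0 0 0 0; 0 0 0 0 0 0; 0 0 0 0 0 0; 0 0 0 0 0 0")

```text
time_s: 20.57
tool_pos: [0.6244, -0.0053, 0.1241]
ee_rot: [[0.956, 0.292, 0.005], [0.292, -0.956, 0.0], [0.005, 0.001, -1.0]]
force: [-3.0, 2.0, 14.7]
finger_gap: 0.0343
```

Run:
```python
from h import *
c=grab("top");save(c,"pics/t20.png",(230,150,410,280),4.4);s=st()
c=grab("scene");save(c,"pics/s20.png",(270,170,350,270),6);s=st()
```

```text
20.62 [ 0.6244 -0.0053  0.1241] [-3.6  2.2 15.8] 0.0346 [-0.068  0.399  1.26   0.     1.478  1.207]
20.67 [ 0.6243 -0.0053  0.1241] [-3.   1.5 16.3] 0.0346 [-0.068  0.399  1.26   0.     1.478  1.207]
```

View pics/t20.png

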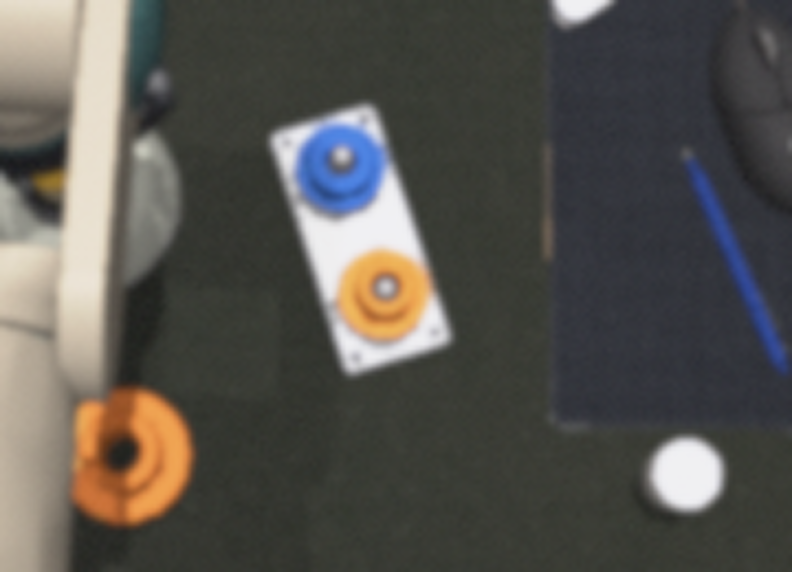

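View pics/s20.png

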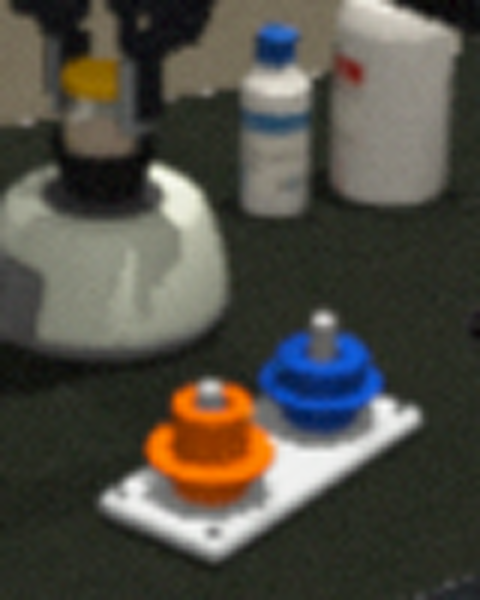

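The pictures show the orange adapter down on its post, around (208,440) in the scene crop, with the blue adapter still on its own post beside it. The white lid at (686,474) in the top crop is where it started. The jar is held in the cup with a steady upward force of about 16 N, and there is no further travel. I'm handing in.

Run:
```python
from h import *
st();finish_job()
```

```text
20.67 [ 0.6243 -0.0053  0.1241] [-3.   1.5 16.3] 0.0346 [-0.068  0.399  1.26   0.     1.478  1.207]
the job is handed in; nothing more can be done
```

I hung the smaller orange adapter over the free post, right down on the plate, and let it go. Then I stood the yellow-lidded jar in the mixer cup and pressed it down to the stop. I handed in at about 20.7 s with the jar still held pressed down; `finish_job` reported no verdict.

**Last checks:**
- **Cup on its stop:** the tool sank about 10 mm after first touching the cup. The upward force rose from about 6 to 12 N, then to about 16 N with no more travel.
- **Jar:** the wrist camera put the lid's centre within about 1 mm of the cup's centre. The jar looked as upright as it had stood on the worktop. About 3 N of sideways force remained at the end.
- **Other parts:** the pictures showed the orange adapter down and upright on its post, the blue adapter still on its own post, and the white-lidded jar where it stood.

**Disagreements:** the top and wrist cameras differed by 4–7 mm on absolute positions, so I aligned both fits by the wrist camera alone. The scene camera put the jar about 2 mm to one side of the cup. I did not correct for that, because the scene camera had been off by about as much at the post, and the jar went in with no sideways contact.

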